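# Empty the wax-stick mould and clamp it for the next pour

## Task

The wax painting sticks have set in the mould: draw the mould's slide back by its knob, lift every stick out and lay each one across both rails of the wooden cooling rack, in a place of its own between the dowels. Then push the slide fully home again and tighten the clamp screw with the click wrench on it, clockwise from above, until the handle clicks over; stop there, do not overtighten, and let go. Leave the two open tins where they are.

Things in the scene. Friction and masses are not known exactly. Their poses are not given: they have to be found in the camera images.
- mould: fixed aluminium mould on a wooden board, 206 x 188 mm, block top z 50 mm. Origin: on the table under the cavities' middle; y axis along the cavities, towards the slide at their +y ends. Four open cavities, 21 wide, floor at z 28 mm, at x = -66, -22, 22, 66 mm. A cross channel (y = -22 to 22 mm, down to z 28 mm) leaves 26 mm between neighbouring sticks for the fingers
- mould_slide (a joint): the slide, a steel bar over the cavities' +y ends. 0 = fully home (start), grows to 0.022 m as it is drawn along the mould's +y; friction about 4 N, stays where left. When home its lip covers the sticks' stepped ends (last 15 mm): they lift out only once it is drawn back 17 mm or more
- slide_knob (a point): middle of the slide's upright round black knob, 23 mm across, from z 55 to z 90 mm, this point at z 74 mm; the slide's top under it is at z 50 mm
- clamp_screw (a joint): turn of the clamp screw with the wrench on it, rad, growing clockwise seen from above; starts loose at 0 to 0.2, gets stiffer as it turns, stays where left. Pushed square at the middle of the grip, the wrench trips at about 0.65 to 0.85. Above 0.4 it counts as tight, above 1.45 as overtightened
- wrench_click (a joint): the wrench handle's breakaway joint, 40 mm from the screw axis, rad: 0 = straight, until the grip is pushed with about 9 N; then it folds clockwise, to 0.35 at most, with little more force, and springs straight when let go. It has clicked over when beyond 0.15
- screw_axis (a point): point on the upright axis of the clamp screw (at x = 62, y = 80 mm in the mould's frame), at the wrench's mid height, z 122 mm
- wrench_grip (a point): middle of the wrench's black rubber grip, 145 mm from the screw axis, z 122 mm: a level round bar 21 mm thick, 110 mm long (82 to 192 mm from the axis), over the heap of paint tubes (up to 95 mm high) that fills the middle of the table; the point's x axis points outward along the handle. The wrench stays on the screw
- rack: loose wooden cooling rack, 188 x 96 mm, 0.7 kg. Origin: middle of its underside. Two rails, tops at z 30 mm, run along its x axis at y = -33 and 33 mm; base top at z 9 mm. Dowels, 8 mm thick, 12 mm high, stand on the rails at x = -88, -44, 0, 44, 88 mm: four places, at x = -66, -22, 22, 66 mm, where a stick lies across both rails, along y
- tin_label: grey open tin with a worn paper label, 94 mm across, 95 mm high, a bystander at the left
- tin_green: open paint-stained tin, 74 mm across, 100 mm high, a bystander at the front edge of the table
- stick_1: cast wax painting stick, hard, 100 x 18 x 20 mm, 50 g; starts in the mould's cavity at x = -66 mm (absent if that one is empty). Origin: middle of its length and thickness (10 mm above its underside, z 38 mm in the mould); y axis along it, towards the stepped end (last 16 mm, 9 mm thick, 13 mm wide)
- stick_2: cast wax painting stick, hard, 100 x 18 x 20 mm, 50 g; starts in the mould's cavity at x = -22 mm (absent if that one is empty). Origin: middle of its length and thickness (10 mm above its underside, z 38 mm in the mould); y axis along it, towards the stepped end (last 16 mm, 9 mm thick, 13 mm wide)
- stick_3: cast wax painting stick, hard, 100 x 18 x 20 mm, 50 g; starts in the mould's cavity at x = 22 mm (absent if that one is empty). Origin: middle of its length and thickness (10 mm above its underside, z 38 mm in the mould); y axis along it, towards the stepped end (last 16 mm, 9 mm thick, 13 mm wide)
- stick_4: cast wax painting stick, hard, 100 x 18 x 20 mm, 50 g; starts in the mould's cavity at x = 66 mm (absent if that one is empty). Origin: middle of its length and thickness (10 mm above its underside, z 38 mm in the mould); y axis along it, towards the stepped end (last 16 mm, 9 mm thick, 13 mm wide)

How it is judged (in metres and radians):
On the way, in this order (a step that is already met when the one before it is completed fails the run):
1. every stick is out of the mould and lies on the cooling rack (x of stick_1 in the frame of rack between -0.09 and 0.09 m and y of stick_1 in the frame of rack between -0.02 and 0.02 m and z of stick_1 in the frame of rack between 0.034 and 0.046 m and angle between the y axis of each of stick_1, stick_2, stick_3, stick_4 and the y axis of rack, either way round below 0.25 rad and linear speed of each of stick_1, stick_2, stick_3, stick_4 below 0.05 m/s and x of stick_2 in the frame of rack between -0.09 and 0.09 m and y of stick_2 in the frame of rack between -0.02 and 0.02 m and z of stick_2 in the frame of rack between 0.034 and 0.046 m and x of stick_3 in the frame of rack between -0.09 and 0.09 m and y of stick_3 in the frame of rack between -0.02 and 0.02 m and z of stick_3 in the frame of rack between 0.034 and 0.046 m and x of stick_4 in the frame of rack between -0.09 and 0.09 m and y of stick_4 in the frame of rack between -0.02 and 0.02 m and z of stick_4 in the frame of rack between 0.034 and 0.046 m), for 0.2 s.
2. then the slide is pushed fully home (value of joint mould_slide below 0.003 m), for 0.2 s.
3. then the click wrench trips on the tightened screw, the slide being home (value of joint wrench_click above 0.15 rad and value of joint clamp_screw above 0.4 rad and value of joint mould_slide below 0.003 m), for 0.05 s.
At the end, for the whole second after the job is handed in: every stick rests across both rails of the rack between the dowels (within 20 mm of centred lengthwise, 0.25 rad of square); slide within 3 mm of home; clamp screw between 0.4 and 1.45 rad; wrench handle sprung straight again (all of step 1 and value of joint mould_slide below 0.003 m and value of joint clamp_screw between 0.4 and 1.45 rad and value of joint wrench_click below 0.08 rad); the robot touches nothing.
It fails at once if the clamp screw is overtightened (beyond 1.45 rad) (value of joint clamp_screw above 1.45 rad).
It fails at once if one of the two open tins is shoved more than 50 mm (distance of any of tin_label, tin_green from where it was at the start of the episode above 0.05 m).
Of stick_1, stick_2, stick_3, stick_4 only 3 to 4 are there at a start; the rules pass over those that are not, and their reading is None.
At some moment in a run one of rack may be knocked a few centimetres aside while the robot is not near it.
Once in a run the grip may slacken for a moment while it holds something.
It also fails if it takes over 210 s, if anything falls off the work surface, if the arm or the gripper's body presses on something with over 40 N, if the wrist force passes 120 N, or if a joint passes its speed limit or range.

## Robot

A 7-joint arm with a two-finger parallel gripper is mounted at the origin on a cart in front of the work surface, level with it; the furniture and walls round the work are solid. World frame = base frame: x ahead of the robot, y to its left, z up, the work surface at z = 0. Lengths are in m, angles in degrees, forces in N, time in s.
With the tool pointing down it reaches from about 0.425 to 0.875 m from the base axis. Payload 4.7 kg.
Tool frame: the origin (TCP) lies midway between the tips of the shut fingers; the grasp point (between the pads) lies 19 mm behind it (env.grip_point_offset is the distance from the TCP to the grasp point, in m); z points along the fingers, y is the line along which they close (so a half turn about z gives the same grasp; the last joint's range is limited). The gripper opens to 87 mm and grips with 3 to 60 N. Pads are 19 mm wide; open, the fingers measure 117 mm over their backs; the gripper's body (75 mm by 190 mm) begins 51 mm behind the grasp point.
Start: joints at [69.276, 18.392, -4.016, 83.108, 1.295, 78.541, -3.26], TCP at [0.239, -0.605, 0.223] pointing down, gripper open.
Joint ranges: [-163.93, 163.93], [-17.29, 119.83], [-79.2, 71.16], [3.27, 140.29], [-89.18, 269.18], [5.43, 117.66], [-154.24, 154.24]. Speed limits (degrees/s): [147.25, 147.25, 180, 180, 180, 180, 180].

## Interface

Orientations are given as [roll, pitch, yaw] about the fixed x, y, z axes, in that order (R = Rz(yaw) Ry(pitch) Rx(roll)).
In Python, from cell import env gives the robot as it stands.
- The arm moves only by the shell command python3 -m jog 'ROWS' [FORCE]. ROWS is JSON, a list of rows, each a list of 7 numbers: the shift along the tool's x, y, z in m, then the turn, a rotation vector about the tool's x, y, z in rad, then the finger opening in m, from 0 to 0.087. A call has 1 to 12 rows; each row shifts and turns the commanded pose from where the row before left it, along the tool's axes as they then stand; what a row does not reach is not made up. A row lasts 1/12 s, in which the tool goes at most 41.7 mm and 7.16 degrees, less where a joint would pass 70% of its speed; a pose out of reach is approached as far as the arm can. A call is refused whole if a number of a shift passes 0.0417 or a number of a turn 0.125, either way. A call with a gripper value outside its range is refused whole. The fingers move at their own pace and stop on an object; FORCE is the grip in N (left out, the last holds). Time passes only in rows, so rows that do not move let the fingers close. It gives the time, the measured TCP pose, the force, the opening and the grip force at its end, in the units of the state.
- env.get_obs(): the state, without advancing time (a new reading comes with each control period).
- env.read_camera(name): name is "side" or "top" or "wrist"; returns the picture (384x512x3 uint8, blue, green, red); there is no depth.
- env.get_calibration(name): a dict with "fov_y" (degrees; the focal length in pixels is half the picture's height over the tangent of half this angle, whatever the lens; pixels are square), "cx", "cy" (the principal point, pixels), "k1" (the pictures are not rectified: a ray, as slopes to the right and down, at radius r is drawn at 1 + k1 r^2 times it, then the intrinsics apply), "pose" (4x4, takes a point from camera to world coordinates). Camera axes: x right, y up, looking along -z (the intrinsics and any distortion apply to the point x, -y, -z); pixel columns grow to the right and rows downward; lengths in m; the calibration is good to about 2 mm. A picture is of the moment at which its call begins: read the wrist's pose just before it. get_calibration takes no time and is no camera call; for the wrist camera it gives the pose at the moment of the call.
- env.sign_off(): hands the job in; it is judged then, once.
The state is a dict: "time_s": time; "qpos": joint angles; "joint_velocities": joint speeds; "effort": joint torques, N m; "tool_pos": TCP position; "tool_rot": TCP orientation; "force": force on the tool from outside, world axes, zero at the start; "wrist_torque": the same for the moment, N m; "grip_width": finger opening in m; "grasp_force": force on a finger pad.
Only numpy, scipy, OpenCV 4.12 (cv2) and the standard library are available. Lean on these libraries where they do the work, as an engineer would, in place of code of your own. Each camera call takes 0.05 s, during which the arm holds its last target. There are 200 camera calls.

## Working session

There is one attempt and no reset: what is moved stays moved. The work goes in short steps, Python scripts to look and compute and a shell command to move; the robot and the scene stay as the last step left them, time stands still between calls to the robot, and variables do not carry over. Pictures are saved under pics/ and viewed, at most 14 in all, crops included, and the job is handed in when it is done.

```bash
ls; mkdir -p pics; python3 - <<'E'
from cell import env
import cv2,numpy as np
print(env.get_obs())
for n in("top","side"):
    im=env.read_camera(n); cv2.imwrite(f"pics/{n}0.png",cv2.resize(im,(800,600),interpolation=cv2.INTER_CUBIC))
    cv2.imwrite(f"pics/raw_{n}0.png",im)
    c=env.get_calibration(n);print(n,c)
print(env.get_calibration("wrist"))
E
```

```text
pics
{'time_s': 0.0, 'qpos': array([69.2744548 , 18.43926936, -4.01349391, 83.17334755,  1.29574186,
       78.54316248, -3.26001949]), 'joint_velocities': array([-0.01711951, -0.00823161, -0.05159579,  0.01206246,  0.01973208,
        0.05218917, -0.00059914]), 'effort': array([-4.00233339e-04, -4.91292715e+01, -4.04081466e-01, -3.12523162e+01,
       -6.38623768e-02,  4.37653530e-02,  1.90866399e-04]), 'tool_pos': array([ 0.23830117, -0.60414366,  0.22147251]), 'tool_rot': array([-1.79889498e+02,  7.18413932e-03,  2.15334623e+01]), 'force': array([-0.46103162,  0.24592016,  0.24664088]), 'wrist_torque': array([0.04781707, 0.01993359, 0.00547851]), 'grasp_force': 0.0, 'grip_width': 0.08722989326115198}
top {'fov_y': 51.42378854259927, 'cx': 257.1287756654752, 'cy': 187.44131095901483, 'k1': -0.048752485180590104, 'pose': array([[-0.02802815,  0.99784494, -0.05932872,  0.44520827],
       [-0.99951059, -0.02715114,  0.01553721,  0.02536278],
       [ 0.01389289,  0.05973516,  0.99811758,  1.21646391],
       [ 0.        ,  0.        ,  0.        ,  1.        ]])}
side {'fov_y': 46.23269657859404, 'cx': 255.13517798138568, 'cy': 188.20241951833967, 'k1': -0.06824491658911891, 'pose': array([[-0.92361968,  0.15553306, -0.3503372 , -0.0747334 ],
       [-0.38306538, -0.40719043,  0.82913019,  1.40694491],
       [-0.0136968 ,  0.90000301,  0.43566842,  0.82716588],
       [ 0.        ,  0.        ,  0.        ,  1.        ]])}
{'fov_y': 60.099722549835434, 'cx': 256.55357253788964, 'cy': 192.14967579181786, 'k1': -0.083715648556399, 'pose': array([[ 0.36687166,  0.88601105,  0.28353061,  0.31695204],
       [-0.9302701 ,  0.34995693,  0.11012581, -0.57351463],
       [-0.00165082, -0.30416208,  0.95261886,  0.38280091],
       [ 0.        ,  0.        ,  0.        ,  1.        ]])}
```

View pics/top0.png

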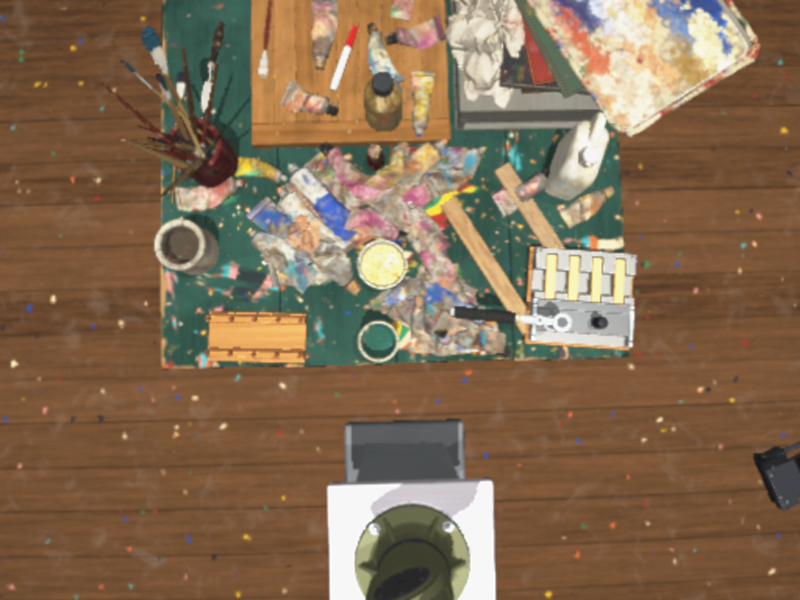

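View pics/side0.png

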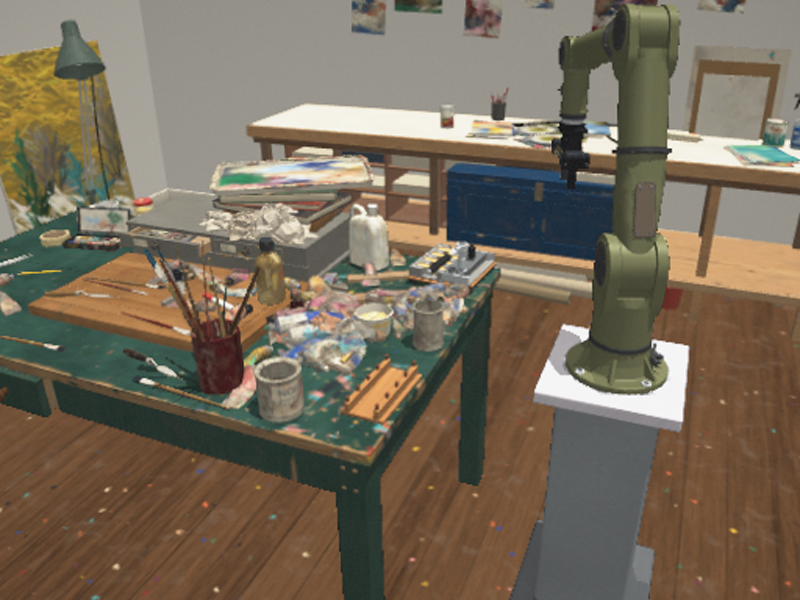

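```bash
cat > h.py <<'E'
from cell import env
import cv2,numpy as np
from scipy.spatial.transform import Rotation as R
from scipy.optimize import least_squares
def K(c):
    f=192/np.tan(np.radians(c['fov_y']/2)); return np.array([[f,0,c['cx']],[0,f,c['cy']],[0,0,1.]]),np.array([c['k1'],0,0,0.])
def p2w(c,uv,z):
    k,d=K(c); s=cv2.undistortPoints(np.array([[uv]],float),k,d)[0,0]
    v=c['pose'][:3,:3]@np.array([s[0],-s[1],-1]); o=c['pose'][:3,3]
    return o+v*(z-o[2])/v[2]
def w2p(c,P):
    P=np.atleast_2d(P); q=(P-c['pose'][:3,3])@c['pose'][:3,:3]*[1,-1,-1]
    k,d=K(c); return cv2.projectPoints(q.reshape(-1,1,3),np.zeros(3),np.zeros(3),k,d)[0][:,0]
def fit(c,loc,uv,x0):
    """pose x,y,yaw of an object whose local points loc are seen at uv"""
    loc=np.array(loc,float);uv=np.array(uv,float)
    def W(p): 
        r=R.from_euler('z',p[2]).as_matrix(); return loc@r.T+[p[0],p[1],0]
    s=least_squares(lambda p:(w2p(c,W(p))-uv).ravel(),x0,x_scale=[.1,.1,1])
    return s.x,np.sqrt(np.mean(s.fun**2))
def frame_pt(p,l): return R.from_euler('z',p[2]).apply([*l])+[p[0],p[1],0]
def go(target,yaw):
    """tool-frame shift and yaw change for a tool pointing down"""
    o=env.get_obs(); r=R.from_euler('xyz',o['tool_rot'],degrees=True)
    t=R.from_euler('xyz',[180,0,yaw],degrees=True)
    rv=(r.inv()*t).as_rotvec()
    print('at',o['tool_pos'].round(4),o['tool_rot'].round(2),'shift tool',r.inv().apply(np.array(target)-o['tool_pos']).round(4),'rv',rv.round(4))
def snap(name,f,crop=None,s=1.5):
    c=env.get_calibration(name); im=env.read_camera(name); np.save(f+'.npy',im)
    if crop: im=im[crop[1]:crop[3],crop[0]:crop[2]]
    cv2.imwrite(f+'.png',cv2.resize(im,None,fx=s,fy=s,interpolation=cv2.INTER_CUBIC)); 
    import pickle; pickle.dump(c,open(f+'.pkl','wb')); return c
E
python3 - <<'E'
from h import *
c=env.get_calibration('top'); s=.64
P=lambda u,v,z:p2w(c,(u*s,v*s),z).round(4)
for u,v in [(552,277),(574,278),(597,279),(620,281)]: print('stick',P(u,v,.048))
print('knob',P(600,322,.09),'axis',P(561,322,.125),'grip',P(452,312,.132),P(515,318,.132))
print('rack',P(257,338,.03),P(208,312,.03),P(305,315,.03),P(305,362,.03),P(208,362,.03))
print('tins',P(185,245,.095),P(378,341,.1))
E
```

```text
stick [ 0.537  -0.2781  0.048 ]
stick [ 0.534  -0.3201  0.048 ]
stick [ 0.531  -0.3642  0.048 ]
stick [ 0.526  -0.4084  0.048 ]
knob [ 0.4491 -0.3521  0.09  ] axis [ 0.4511 -0.2707  0.125 ] grip [ 0.4739 -0.0781  0.132 ] [ 0.4603 -0.1881  0.132 ]
rack [0.4374 0.2841 0.03  ] [0.4893 0.377  0.03  ] [0.4786 0.1921 0.03  ] [0.3896 0.1939 0.03  ] [0.3944 0.3781 0.03  ]
tins [0.6096 0.3986 0.095 ] [0.4266 0.0528 0.1   ]
```

```bash
python3 - <<'E'
from h import *
go((0.45,-0.38,.25),0)
E
```

```text
at [ 0.2383 -0.6042  0.2216] [-1.799e+02  1.000e-02  2.153e+01] shift tool [ 0.2792 -0.1309 -0.0282] rv [-0.0017  0.0004  0.3758]
```

```bash
python3 -m jog '[[0.0366,-0.0161,-0.0048,0,0,0,0.06],[0.0366,-0.0161,-0.0048,0,0,0,0.06],[0.0366,-0.0161,-0.0048,0,0,0,0.06],[0.0366,-0.0161,-0.0048,0,0,0,0.06],[0.0366,-0.0161,-0.0048,0,0,0,0.06],[0.0366,-0.0161,-0.0048,0,0,0,0.06],[0.0366,-0.0161,-0.0048,0,0,0,0.06],[0.0366,-0.0161,-0.0048,0,0,0,0.06],[0.0366,-0.0161,-0.0048,0,0,0,0.06],[0.0366,-0.0161,-0.0048,0,0,0,0.06]]'; python3 -m jog '[[0,0,0,0,0,0.116,0.06],[0,0,0,0,0,0.116,0.06],[0,0,0,0,0,0.116,0.06],[0,0,0,0,0,0.116,0.06],[0,0,0,0,0,0,0.06],[0,0,0,0,0,0,0.06]]'
python3 -c "
from h import *
snap('wrist','pics/w1')"
```

```text
time_s: 0.93
tool_pos: [0.5207, -0.3189, 0.2705]
tool_rot: [-180.0, 0.0, 21.5]
force: [-0.2, -0.6, -0.2]
grip_width: 0.0604
grasp_force: 0.0
time_s: 1.43
tool_pos: [0.5198, -0.3204, 0.2701]
tool_rot: [-180.0, 0.0, -4.9]
force: [-0.1, 0.9, 0.8]
grip_width: 0.06
grasp_force: 0.0
```

View pics/w1.png

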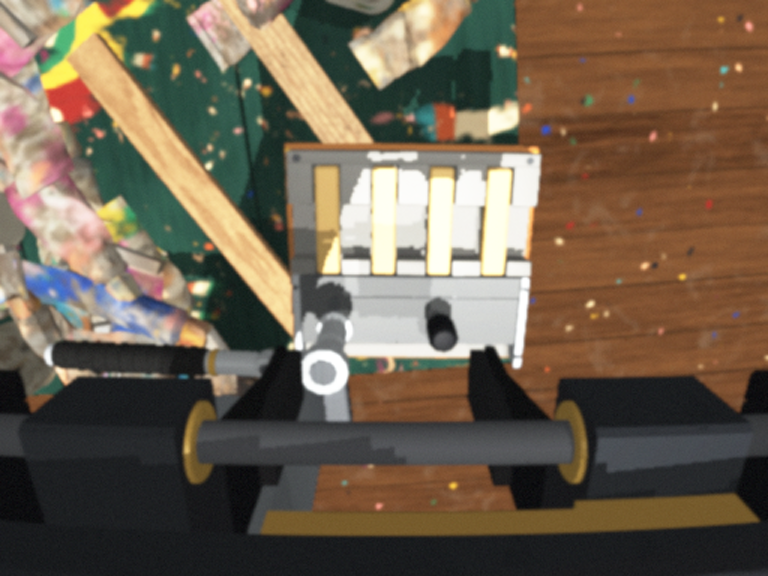

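```bash
python3 - <<'E'
from h import *
import pickle
c=pickle.load(open('pics/w1.pkl','rb'))
loc=[];uv=[]
for x,ut,ub in [(.066,328,331),(.022,385,385),(-.022,443.5,440.5),(-.066,501,495)]:
    loc+=[(x,-.05,.048),(x,.034,.048)];uv+=[(ut/1.5,167.5/1.5),(ub/1.5,274/1.5)]
p,e=fit(c,loc,uv,[.53,-.34,1.5]);print(p,np.degrees(p[2]),e)
r=R.from_euler('z',-p[2])
L=lambda u,v,z:(r.apply(p2w(c,(u/1.5,v/1.5),z)-[p[0],p[1],0])).round(4)
print('corners',[L(*q) for q in[(286,150,.05),(540,152,.05)]])
print('knob',p2w(c,(437/1.5,310/1.5),.09),L(437,310,.09), 'axis',L(326,373,.135),frame_pt(p,(.062,.08,.122)))
print('grip ends',p2w(c,(55/1.5,357/1.5),.122),p2w(c,(210/1.5,362/1.5),.122))
np.save('mould.npy',p)
E
```

```text
[ 0.52545837 -0.34331342  1.48759324] 85.23281445215724 0.25134177906977717
corners [array([ 0.096 , -0.0632,  0.05  ]), array([-0.094 , -0.0619,  0.05  ])]
knob [ 0.47522984 -0.35474791  0.09      ] [-0.0156  0.0491  0.09  ] axis [0.0616 0.0769 0.135 ] [ 0.45088776 -0.27487933  0.122     ]
grip ends [ 0.47395021 -0.08010428  0.122     ] [ 0.46206075 -0.19361038  0.122     ]
```

```bash
python3 - <<'E'
from h import *
import pickle
c=pickle.load(open('pics/w1.pkl','rb'));p=np.load('mould.npy')
r=R.from_euler('z',-p[2])
L=lambda u,v,z:(r.apply(p2w(c,(u/1.5,v/1.5),z)-[p[0],p[1],0])).round(4)
print(p2w(c,(443,335) and (443/1.5,335/1.5),.09),L(443,335,.09),L(435,306,.055))
ct=env.get_calibration('top')
im=np.load('pics/w1.npy')
print('top-est',r.apply(p2w(ct,(600*.64,322*.64),.09)-[p[0],p[1],0]))
go((.448,-.352,.15),-5)
E
```

```text
[ 0.4550583  -0.35817187  0.09      ] [-0.0207  0.0689  0.09  ] [-0.0177  0.0586  0.055 ]
top-est [-0.0151113   0.07531831  0.09      ]
at [ 0.5198 -0.3205  0.2702] [-1.7999e+02  3.0000e-02 -4.8700e+00] shift tool [-0.0688  0.0375  0.1203] rv [-0.0002  0.0006  0.0023]
```

```bash
python3 -m jog '[[0,0,0,0,0,0.12,0.06],[0,0,0,0,0,0.12,0.06],[0,0,0,0,0,0.12,0.06],[0,0,0,0,0,0.12,0.06],[0,0,0,0,0,0.12,0.06],[0,0,0,0,0,0.12,0.06],[0,0,0,0,0,0.12,0.06],[0,0,0,0,0,0.12,0.06],[0,0,0,0,0,0.12,0.06],[0,0,0,0,0,0.12,0.06],[0,0,0,0,0,0.12,0.06],[0,0,0,0,0,0.12,0.06]]'; python3 -m jog '[[0,0,0,0,0,0.12,0.06],[0.0205,0.0318,0,0,0,0,0.06],[0.0205,0.0318,0,0,0,0,0.06],[0,0,0.04,0,0,0,0.06],[0,0,0.04,0,0,0,0.06],[0,0,0.03,0,0,0,0.06],[0,0,0,0,0,0,0.06],[0,0,0,0,0,0,0.06]]'
python3 -c "
from h import *
snap('wrist','pics/w2',s=1);go((.453,-.356,.058),-94.8)"
```

```text
time_s: 2.48
tool_pos: [0.5198, -0.3206, 0.2704]
tool_rot: [180.0, 0.0, -87.8]
force: [0.1, -0.2, 0.2]
grip_width: 0.0599
grasp_force: 0.0
time_s: 3.15
tool_pos: [0.4533, -0.3577, 0.159]
tool_rot: [179.8, 0.1, -92.7]
force: [0.6, -0.3, 1.3]
grip_width: 0.0599
grasp_force: 0.0
at [ 0.4547 -0.3588  0.1612] [ 1.7998e+02 -2.0000e-02 -9.2750e+01] shift tool [-0.0027  0.0018  0.1032] rv [ 0.0003 -0.0004  0.0359]
```

View pics/w2.png

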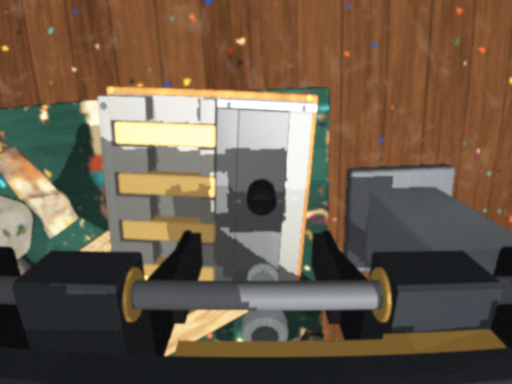

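```bash
python3 - <<'E'
from h import *
import pickle
c=pickle.load(open('pics/w2.pkl','rb'));p=np.load('mould.npy')
r=R.from_euler('z',-p[2])
for q,z in [((262,203),.09),((261,187),.055)]:
  w=p2w(c,q,z);print(w,r.apply(w-[p[0],p[1],0]))
loc=[(-.066,-.05,.048),(-.022,-.05,.048),(.022,-.05,.048),(-.066,.034,.048),(-.022,.034,.048),(.022,.034,.048)]
p2,e=fit(c,loc,[(114,133),(117,182.5),(122,230),(215.5,134.5),(215,185.5),(214,233)],p);print(p2,np.degrees(p2[2]),e)
E
```

```text
[ 0.44922172 -0.35949764  0.09      ] [-0.02246404  0.07462789  0.09      ]
[ 0.44930026 -0.36115487  0.055     ] [-0.02410902  0.0744119   0.055     ]
[ 0.52476105 -0.34264043  1.48473828] 85.06923693196033 0.6355385095424637
```

```bash
python3 -m jog '[[0.0015,0.006,0.02,0,0,0.036,0.06],[0,0,0.03,0,0,0,0.06],[0,0,0.03,0,0,0,0.06],[0,0,0.023,0,0,0,0.06],[0,0,0,0,0,0,0.06],[0,0,0,0,0,0,0.01],[0,0,0,0,0,0,0.01],[0,0,0,0,0,0,0.01],[0,0,0,0,0,0,0.01],[0,0,0,0,0,0,0.01]]' 20; python3 -m jog '[[0,0,0,0,0,0,0.01],[0,0,0,0,0,0,0.01],[0,0.004,0,0,0,0,0.01],[0,0.004,0,0,0,0,0.01],[0,0.004,0,0,0,0,0.01],[0,0.004,0,0,0,0,0.01],[0,0.004,0,0,0,0,0.01],[0,0.002,0,0,0,0,0.01],[0,0,0,0,0,0,0.01],[0,0,0,0,0,0,0.01]]'
```

```text
time_s: 4.03
tool_pos: [0.4489, -0.3602, 0.0587]
tool_rot: [-179.9, -0.1, -94.9]
force: [0.4, -0.4, 0.5]
grip_width: 0.0343
grasp_force: 0.0
time_s: 4.87
tool_pos: [0.4274, -0.3578, 0.0578]
tool_rot: [-179.9, -0.0, -94.9]
force: [5.6, 0.2, 1.4]
grip_width: 0.022
grasp_force: 20.0
```

```bash
python3 -m jog '[[0,0,0,0,0,0,0.06],[0,0,0,0,0,0,0.06],[0,0,0,0,0,0,0.06],[0,0,0,0,0,0,0.06],[0,0,-0.03,0,0,0,0.06],[0,0,-0.04,0,0,0,0.06],[0,0,-0.04,0,0,0,0.06],[0,0,-0.04,0,0,0,0.06],[0,0,-0.02,0,0,0,0.06]]'; python3 -m jog '[[0,-0.02,0,0,0,-0.12,0.036],[0,0,0,0,0,-0.12,0.036],[0,0,0,0,0,-0.12,0.036],[0,0,0,0,0,-0.12,0.036],[0,0,0,0,0,-0.12,0.036],[0,0,0,0,0,-0.12,0.036],[0,0,0,0,0,-0.12,0.036],[0,0,0,0,0,-0.12,0.036],[0,0,0,0,0,-0.12,0.036],[0,0,0,0,0,-0.12,0.036],[0,0,0,0,0,-0.12,0.036],[0,0,0,0,0,-0.12,0.036]]'
python3 - <<'E'
from h import *
p=np.array([.5252,-.343,np.radians(85.15)]);np.save('mould.npy',p)
for x in(-.066,-.022,.022,.066):
    w=frame_pt(p,(x,0,.031));print(x,w.round(4));go(w,-4.85)
# rack from top: orange mask
c=env.get_calibration('top');im=env.read_camera('top');hsv=cv2.cvtColor(im,cv2.COLOR_BGR2HSV)
print(hsv[215,165],hsv[216,140])
m=cv2.inRange(hsv,(8,110,120),(25,255,255));m[:190]=0;m[235:]=0;m[:,:120]=0;m[:,210:]=0
k=np.ones((3,3),np.uint8);m=cv2.morphologyEx(m,cv2.MORPH_OPEN,k)
cs,_=cv2.findContours(m,cv2.RETR_EXTERNAL,cv2.CHAIN_APPROX_NONE);q=max(cs,key=cv2.contourArea)
rc=cv2.minAreaRect(q);print(rc,cv2.contourArea(q))
b=cv2.boxPoints(rc);P=np.array([p2w(c,u,.028) for u in b]);print(P.round(4),P.mean(0))
E
```

```text
time_s: 5.62
tool_pos: [0.4266, -0.359, 0.232]
tool_rot: [-179.8, -0.2, -94.9]
force: [0.6, -1.2, -0.2]
grip_width: 0.0595
grasp_force: 0.0
time_s: 6.62
tool_pos: [0.4449, -0.3593, 0.2262]
tool_rot: [-180.0, 0.2, -12.1]
force: [0.4, 0.7, 0.0]
grip_width: 0.0361
grasp_force: 0.0
-0.066 [ 0.5196 -0.4088  0.031 ]
at [ 0.4449 -0.3593  0.2262] [-179.97    0.23  -12.08] shift tool [0.0842 0.0328 0.1948] rv [-0.0008  0.0039 -0.1261]
-0.022 [ 0.5233 -0.3649  0.031 ]
at [ 0.4449 -0.3593  0.2262] [-179.97    0.23  -12.08] shift tool [ 0.0787 -0.0109  0.1949] rv [-0.0008  0.0039 -0.1261]
0.022 [ 0.5271 -0.3211  0.031 ]
at [ 0.4449 -0.3593  0.2262] [-179.97    0.23  -12.08] shift tool [ 0.0731 -0.0545  0.1949] rv [-0.0008  0.0039 -0.1261]
0.066 [ 0.5308 -0.2772  0.031 ]
at [ 0.4449 -0.3593  0.2262] [-179.97    0.23  -12.08] shift tool [ 0.0676 -0.0982  0.1949] rv [-0.0008  0.0039 -0.1261]
[ 18 146 241] [ 16 148 239]
((163.36563110351562, 215.9261016845703), (63.77450180053711, 34.502891540527344), 2.2457425594329834) 1946.0
[[0.3938 0.3856 0.028 ]
 [0.4961 0.3804 0.028 ]
 [0.4835 0.1902 0.028 ]
 [0.3815 0.1962 0.028 ]] [0.43873075 0.28807809 0.028     ]
```

```bash
python3 -m jog '[[0,0,0,0,0.004,-0.126,0.036]]' >/dev/null; python3 -m jog '[[0,0,0,0,0.004,-0.063,0.036],[0,0,0,0,0,-0.063,0.036],[0.0262,0.0143,0,0,0,0,0.036],[0.0262,0.0143,0,0,0,0,0.036],[0.0262,0.0143,0,0,0,0,0.036],[0,0,0.04,0,0,0,0.036],[0,0,0.04,0,0,0,0.036],[0,0,0.04,0,0,0,0.036],[0,0,0.01,0,0,0,0.036],[0,0,0,0,0,0,0.036],[0,0,0,0,0,0,0.036]]'
python3 - <<'E'
from h import *
p=np.load('mould.npy')
snap('wrist','pics/w3',s=1);go(frame_pt(p,(-.066,0,.031)),-4.85)
E
```

```text
time_s: 7.58
tool_pos: [0.521, -0.4096, 0.0981]
tool_rot: [180.0, -0.2, -5.2]
force: [0.8, 0.3, 0.4]
grip_width: 0.0359
grasp_force: 0.0
at [ 0.5221 -0.4103  0.0999] [179.88  -0.33  -5.22] shift tool [-0.003  -0.0015  0.0689] rv [ 0.0021 -0.0057 -0.0064]out of range: a turn must lie within [-0.125, 0.125]
```

View pics/w3.png

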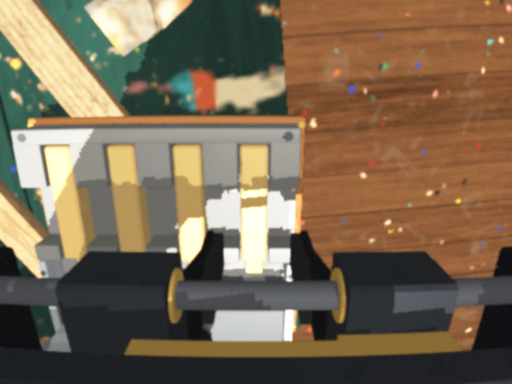

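```bash
python3 -m jog '[[-0.003,-0.0015,0.01,0.002,-0.0057,-0.006,0.036],[0,0,0.02,0,0,0,0.036],[0,0,0.02,0,0,0,0.036],[0,0,0.018,0,0,0,0.036],[0,0,0,0,0,0,0.036],[0,0,0,0,0,0,0.036]]' 30;python3 -m jog '[[0,0,0,0,0,0,0.005],[0,0,0,0,0,0,0.005],[0,0,0,0,0,0,0.005],[0,0,0,0,0,0,0.005],[0,0,0,0,0,0,0.005]]'
```

```text
time_s: 8.13
tool_pos: [0.5188, -0.408, 0.0308]
tool_rot: [-180.0, 0.0, -4.8]
force: [0.1, 0.5, 0.2]
grip_width: 0.0356
grasp_force: 0.0
time_s: 8.55
tool_pos: [0.5182, -0.4076, 0.03]
tool_rot: [-179.9, 0.1, -4.8]
force: [-1.2, 0.4, 2.0]
grip_width: 0.0172
grasp_force: 30.0
```

```bash
python3 -m jog '[[0,0,-0.01,0,0,0,0.005],[0,0,-0.02,0,0,0,0.005],[0,0,-0.03,0,0,0,0.005],[0,0,-0.04,0,0,0,0.005],[0,0,-0.04,0,0,0,0.005],[0,0,-0.03,0,0,0,0.005],[0,0,0,0,0,0,0.005]]';python3 -m jog '[[-0.0069,-0.0376,0,0,0,0,0.005],[-0.0069,-0.0376,0,0,0,0,0.005],[-0.0069,-0.0376,0,0,0,0,0.005],[-0.0069,-0.0376,0,0,0,0,0.005],[-0.0069,-0.0376,0,0,0,0,0.005],[-0.0069,-0.0376,0,0,0,0,0.005],[-0.0069,-0.0376,0,0,0,0,0.005],[-0.0069,-0.0376,0,0,0,0,0.005],[-0.0069,-0.0376,0,0,0,0,0.005],[-0.0069,-0.0376,0,0,0,0,0.005]]';python3 -m jog '[[-0.0069,-0.0376,0,0,0,0,0.005],[-0.0069,-0.0376,0,0,0,0,0.005],[-0.0069,-0.0376,0,0,0,0,0.005],[-0.0069,-0.0376,0,0,0,0,0.005],[-0.0069,-0.0376,0,0,0,0,0.005],[-0.0069,-0.0376,0,0,0,0,0.005],[-0.0069,-0.0376,0,0,0,0,0.005],[-0.0069,-0.0376,0,0,0,0,0.005],[-0.0069,-0.0376,0,0,0,0,0.005],[-0.0069,-0.0376,0,0,0,0,0.005],[0,0,0,0,0,0,0.005],[0,0,0,0,0,0,0.005]]'
python3 -c "
from h import *
snap('wrist','pics/w4',s=1.5);go((.443,.354,.034),-3.8)"
```

```text
time_s: 9.13
tool_pos: [0.5217, -0.4102, 0.2089]
tool_rot: [179.7, -0.5, -4.8]
force: [-0.2, -0.5, 0.0]
grip_width: 0.0175
grasp_force: 30.0
time_s: 9.97
tool_pos: [0.4806, -0.0256, 0.2006]
tool_rot: [-179.9, 0.1, -4.8]
force: [0.3, -0.1, -0.3]
grip_width: 0.0172
grasp_force: 30.0
time_s: 10.97
tool_pos: [0.4423, 0.3559, 0.201]
tool_rot: [-179.8, 0.2, -4.5]
force: [0.8, -1.5, 0.3]
grip_width: 0.0172
grasp_force: 30.0
at [0.4435 0.3535 0.2009] [-179.94    0.18   -4.7 ] shift tool [-0.     -0.0002  0.1669] rv [-0.0011  0.0032 -0.0157]
```

View pics/w4.png

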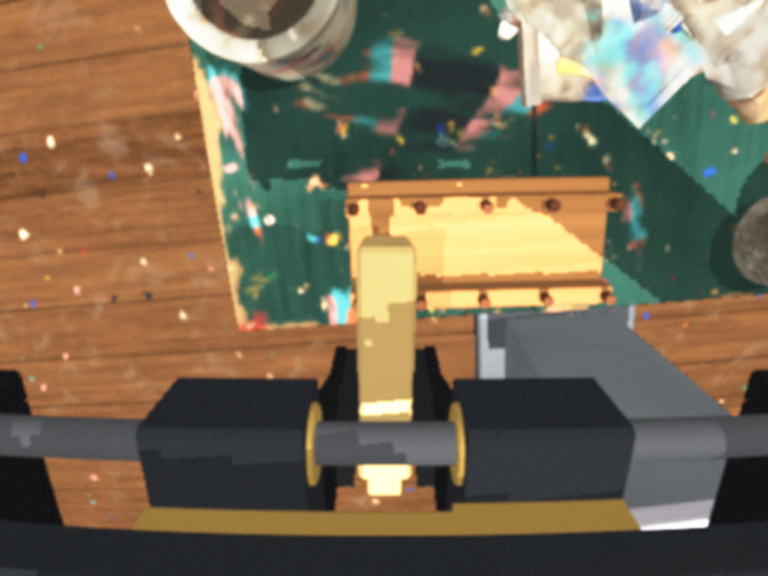

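```bash
python3 - <<'E'
from h import *
import pickle
c=pickle.load(open('pics/w4.pkl','rb'))
xs=[.088,.044,0,-.044,-.088];loc=[(x,-.033,.040) for x in xs]+[(x,.033,.040) for x in xs[1:]]
uv=np.array([(352,208),(420,207),(487,206),(552,205),(617,204),(421,301),(484,299),(547,298),(608,296)])/1.5
p,e=fit(c,loc,uv,[.44,.288,1.5]);print(p,np.degrees(p[2]),e)
np.save('rack.npy',p)
for x in(.066,.022,-.022,-.066):
    t=frame_pt(p,(x,0,.034));print(t.round(4));go(t,np.degrees(p[2])-90)
E
```

```text
[0.4419023  0.28926976 1.51923109] 87.04552969502724 0.8631089842274643
[0.4453 0.3552 0.034 ]
at [0.4435 0.3535 0.2009] [-179.94    0.18   -4.7 ] shift tool [ 0.0022 -0.0016  0.1669] rv [-0.0011  0.0032 -0.0305]
[0.443  0.3112 0.034 ]
at [0.4435 0.3535 0.2009] [-179.94    0.18   -4.7 ] shift tool [0.0035 0.0424 0.1668] rv [-0.0011  0.0032 -0.0305]
[0.4408 0.2673 0.034 ]
at [0.4435 0.3535 0.2009] [-179.94    0.18   -4.7 ] shift tool [0.0048 0.0864 0.1668] rv [-0.0011  0.0032 -0.0305]
[0.4385 0.2234 0.034 ]
at [0.4435 0.3535 0.2009] [-179.94    0.18   -4.7 ] shift tool [0.0062 0.1303 0.1667] rv [-0.0011  0.0032 -0.0305]
```

```bash
python3 -m jog '[[0.0022,-0.0016,0.03,0,0.003,-0.03,0.005],[0,0,0.04,0,0,0,0.005],[0,0,0.04,0,0,0,0.005],[0,0,0.03,0,0,0,0.005],[0,0,0.015,0,0,0,0.005],[0,0,0.008,0,0,0,0.005],[0,0,0.004,0,0,0,0.005],[0,0,0,0,0,0,0.005],[0,0,0,0,0,0,0.005]]'
```

```text
time_s: 11.77
tool_pos: [0.4476, 0.355, 0.0354]
tool_rot: [-179.8, -0.1, -3.1]
force: [-0.5, 0.3, -0.1]
grip_width: 0.017
grasp_force: 30.0
```

```bash
python3 -m jog '[[-0.001,0,0.002,0,0,0,0.005],[0,0,0.0,0,0,0,0.005],[0,0,0,0,0,0,0.005]]';python3 -m jog '[[0,0,0,0,0,0,0.032],[0,0,0,0,0,0,0.032],[0,0,0,0,0,0,0.032],[0,0,0,0,0,0,0.032],[0,0,-0.01,0,0,0,0.032],[0,0,-0.03,0,0,0,0.032],[0,0,-0.04,0,0,0,0.032],[0,0,-0.04,0,0,0,0.032],[0,0,-0.04,0,0,0,0.032],[0,0,0,0,0,0,0.032]]'
python3 - <<'E'
from h import *
snap('wrist','pics/w5',s=1.5)
p=np.load('mould.npy')
for x in (-.022,.022,.066):go(frame_pt(p,(x,0,.031)),-4.85)
E
```

```text
time_s: 12.02
tool_pos: [0.4457, 0.3553, 0.0328]
tool_rot: [-179.9, -0.1, -3.1]
force: [-0.2, -0.2, -1.5]
grip_width: 0.0174
grasp_force: 30.0
time_s: 12.85
tool_pos: [0.4486, 0.3584, 0.2017]
tool_rot: [-179.4, -0.7, -3.1]
force: [0.4, 0.5, -0.4]
grip_width: 0.0324
grasp_force: 0.0
at [0.4475 0.3571 0.198 ] [-179.55   -0.5    -3.08] shift tool [0.1131 0.7182 0.1624] rv [-0.0079 -0.0085  0.0309]
at [0.4475 0.3571 0.198 ] [-179.55   -0.5    -3.08] shift tool [0.1144 0.6742 0.1628] rv [-0.0079 -0.0085  0.0309]
at [0.4475 0.3571 0.198 ] [-179.55   -0.5    -3.08] shift tool [0.1158 0.6302 0.1631] rv [-0.0079 -0.0085  0.0309]
```

View pics/w5.png

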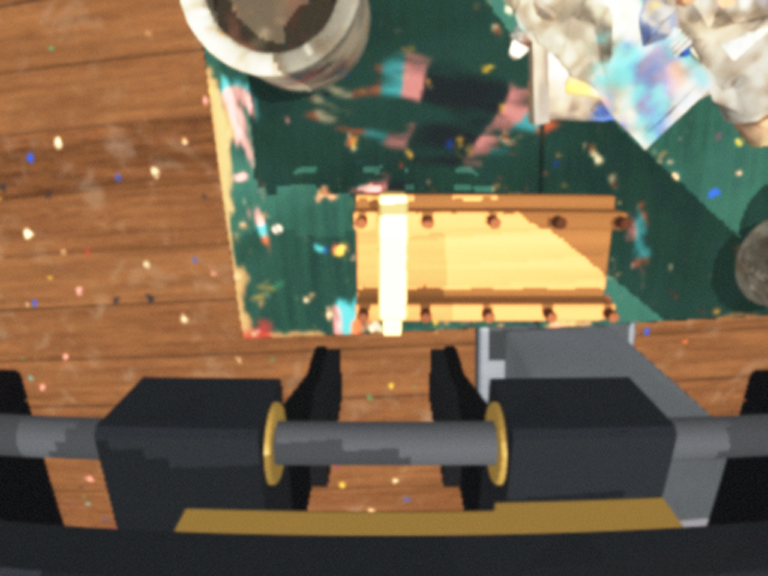

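```bash
python3 -m jog '[[0,0,0,0,0,0.031,0.036],[0.0077,0.0395,0,0,0,0,0.036],[0.0077,0.0395,0,0,0,0,0.036],[0.0077,0.0395,0,0,0,0,0.036],[0.0077,0.0395,0,0,0,0,0.036],[0.0077,0.0395,0,0,0,0,0.036],[0.0077,0.0395,0,0,0,0,0.036],[0.0077,0.0395,0,0,0,0,0.036],[0.0077,0.0395,0,0,0,0,0.036],[0.0077,0.0395,0,0,0,0,0.036]]' >/dev/null;python3 -m jog '[[0.0077,0.0395,0,0,0,0,0.036],[0.0077,0.0395,0,0,0,0,0.036],[0.0077,0.0395,0,0,0,0,0.036],[0.0077,0.0395,0,0,0,0,0.036],[0.0077,0.0395,0,0,0,0,0.036],[0.0077,0.0395,0,0,0,0,0.036],[0.0077,0.0395,0,0,0,0,0.036],[0.0077,0.0395,0,0,0,0,0.036],[0.0077,0.0395,0,0,0,0,0.036],[0,0,0,0,0,0,0.036],[0,0,0,0,0,0,0.036]]'
cat > rk.py <<'E'
from h import *
def rack():
    c=env.get_calibration('top');im=env.read_camera('top');hsv=cv2.cvtColor(im,cv2.COLOR_BGR2HSV)
    m=cv2.inRange(hsv,(8,110,120),(25,255,255));m[:170]=0;m[236:]=0;m[:,:108]=0;m[:,226:]=0
    m=cv2.morphologyEx(m,cv2.MORPH_OPEN,np.ones((3,3),np.uint8))
    cs,_=cv2.findContours(m,cv2.RETR_EXTERNAL,cv2.CHAIN_APPROX_NONE)
    q=np.vstack([x for x in cs if cv2.contourArea(x)>80]);print('rack rect',cv2.minAreaRect(q))
    return im
E
python3 - <<'E'
from rk import *
rack();p=np.load('mould.npy');go(frame_pt(p,(-.022,0,.030)),-4.85)
E
```

```text
time_s: 14.65
tool_pos: [0.5212, -0.3683, 0.189]
tool_rot: [-179.9, 0.2, -5.2]
force: [0.3, 1.1, -0.1]
grip_width: 0.0357
grasp_force: 0.0
rack rect ((168.04638671875, 216.52603149414062), (54.46209716796875, 35.38846969604492), 2.726310968399048)
at [ 0.5223 -0.3656  0.1894] [-1.7979e+02  1.1000e-01 -4.9600e+00] shift tool [ 0.0013 -0.0002  0.1594] rv [-0.0036  0.0018 -0.0019]
```

```bash
python3 -m jog '[[0.001,0,0.03,-0.003,0,0,0.036],[0,0,0.04,0,0,0,0.036],[0,0,0.04,0,0,0,0.036],[0,0,0.03,0,0,0,0.036],[0,0,0.01,0,0,0,0.036],[0,0,0.009,0,0,0,0.036],[0,0,0,0,0,0,0.036],[0,0,0,0,0,0,0.036]]';python3 -m jog '[[0,0,0,0,0,0,0.005],[0,0,0,0,0,0,0.005],[0,0,0,0,0,0,0.005],[0,0,0,0,0,0,0.005],[0,0,0,0,0,0,0.005]]'
python3 - <<'E'
from h import *
r=np.load('rack.npy');t=frame_pt(r,(.022,0,.2));go(t,-4.85);print(t)
E
```

```text
time_s: 15.37
tool_pos: [0.5254, -0.3657, 0.0335]
tool_rot: [179.9, -0.1, -4.8]
force: [0.8, -0.8, 0.9]
grip_width: 0.0357
grasp_force: 0.0
time_s: 15.78
tool_pos: [0.5249, -0.365, 0.0329]
tool_rot: [180.0, -0.1, -4.8]
force: [-1.1, 2.5, 5.6]
grip_width: 0.0177
grasp_force: 30.0
at [ 0.5249 -0.365   0.0329] [ 1.7997e+02 -9.0000e-02 -4.8500e+00] shift tool [-0.1385 -0.6668 -0.1677] rv [ 0.0006 -0.0015  0.    ]
[0.44303624 0.31124051 0.2       ]
```

```bash
python3 -m jog '[[0,0,-0.01,0,0,0,0.005],[0,0,-0.02,0,0,0,0.005],[0,0,-0.03,0,0,0,0.005],[0,0,-0.04,0,0,0,0.005],[0,0,-0.04,0,0,0,0.005],[0,0,-0.027,0,0,0,0.005],[0,0,0,0,0,0,0.005]]';python3 -m jog '[[-0.00815,-0.0392,0,0,0,0,0.005],[-0.00815,-0.0392,0,0,0,0,0.005],[-0.00815,-0.0392,0,0,0,0,0.005],[-0.00815,-0.0392,0,0,0,0,0.005],[-0.00815,-0.0392,0,0,0,0,0.005],[-0.00815,-0.0392,0,0,0,0,0.005],[-0.00815,-0.0392,0,0,0,0,0.005],[-0.00815,-0.0392,0,0,0,0,0.005],[-0.00815,-0.0392,0,0,0,0,0.005]]';python3 -m jog '[[-0.00815,-0.0392,0,0,0,0,0.005],[-0.00815,-0.0392,0,0,0,0,0.005],[-0.00815,-0.0392,0,0,0,0,0.005],[-0.00815,-0.0392,0,0,0,0,0.005],[-0.00815,-0.0392,0,0,0,0,0.005],[-0.00815,-0.0392,0,0,0,0,0.005],[-0.00815,-0.0392,0,0,0,0,0.005],[-0.00815,-0.0392,0,0,0,0,0.005],[0,0,0,0,0,0,0.005],[0,0,0,0,0,0,0.005],[0,0,0,0,0,0,0.005]]'
python3 -c "
from h import *
snap('wrist','pics/w6',s=1.5);r=np.load('rack.npy');go(frame_pt(r,(.022,0,.036)),-2.95)"
```

```text
time_s: 16.37
tool_pos: [0.527, -0.3683, 0.2075]
tool_rot: [179.5, -0.7, -4.9]
force: [1.0, -1.1, 0.7]
grip_width: 0.0173
grasp_force: 30.0
time_s: 17.12
tool_pos: [0.4801, -0.0065, 0.1984]
tool_rot: [179.9, -0.0, -4.9]
force: [0.9, 0.8, 0.3]
grip_width: 0.0174
grasp_force: 30.0
time_s: 18.03
tool_pos: [0.4428, 0.3092, 0.1975]
tool_rot: [179.8, -0.0, -4.9]
force: [-0.8, 0.5, -0.6]
grip_width: 0.0173
grasp_force: 30.0
at [0.4432 0.3084 0.1976] [ 1.7984e+02 -2.0000e-02 -4.9900e+00] shift tool [-0.0005 -0.0032  0.1616] rv [ 0.0028 -0.0003 -0.0355]
```

View pics/w6.png

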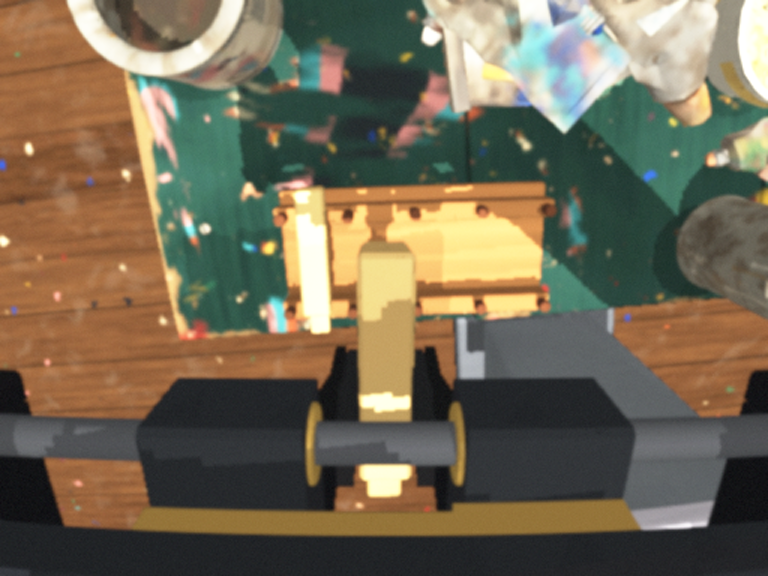

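```bash
python3 - <<'E'
from h import *
import pickle
c=pickle.load(open('pics/w6.pkl','rb'))
xs=[.088,.044,0,-.044,-.088];loc=[(x,-.033,.040) for x in xs]+[(x,.033,.040) for x in (.088,0,-.044,-.088)]
uv=np.array([(281,215),(348,214),(415,213),(481,211),(548,209),(290,311),(420,308),(480,307),(543,303)])/1.5
p,e=fit(c,loc,uv,[.44,.288,1.5]);print(p,np.degrees(p[2]),e)
go(frame_pt(p,(.022,0,.036)),np.degrees(p[2])-90)
E
```

```text
[0.44214775 0.28827689 1.51574801] 86.84596401970063 1.1044283015737137
at [0.4432 0.3084 0.1976] [ 1.7984e+02 -2.0000e-02 -4.9900e+00] shift tool [-1.000e-04 -2.300e-03  1.616e-01] rv [ 0.0028 -0.0003 -0.032 ]
```

```bash
python3 -m jog '[[0,-0.0025,0.03,0.003,0,-0.033,0.005],[0,0,0.04,0,0,0,0.005],[0,0,0.04,0,0,0,0.005],[0,0,0.03,0,0,0,0.005],[0,0,0.013,0,0,0,0.005],[0,0,0.006,0,0,0,0.005],[0,0,0.003,0,0,0,0.005],[0,0,0,0,0,0,0.005],[0,0,0,0,0,0,0.005]]'
```

```text
time_s: 18.83
tool_pos: [0.4443, 0.3136, 0.0379]
tool_rot: [-179.8, -0.2, -3.0]
force: [-0.1, 0.1, -1.0]
grip_width: 0.0175
grasp_force: 30.0
```

```bash
python3 -m jog '[[0,0.002,0.002,0,0,0,0.005],[0,0,0.0,0,0,0,0.005],[0,0,0,0,0,0,0.005]]';python3 -m jog '[[0,0,0,0,0,0,0.032],[0,0,0,0,0,0,0.032],[0,0,0,0,0,0,0.032],[0,0,0,0,0,0,0.032],[0,0,-0.01,0,0,0,0.032],[0,0,-0.03,0,0,0,0.032],[0,0,-0.04,0,0,0,0.032],[0,0,-0.04,0,0,0,0.032],[0,0,-0.04,0,0,0,0.032],[0,0,0,0,0,0,0.032],[0,0,0,0,0,0.032,0.036],[0,0,0,0,0,0,0.036]]'
python3 - <<'E'
from h import *
p=np.load('mould.npy')
for x in (.022,.066):go(frame_pt(p,(x,0,.031)),-4.85)
E
```

```text
time_s: 19.08
tool_pos: [0.4435, 0.311, 0.0349]
tool_rot: [-179.9, -0.1, -3.0]
force: [-0.2, -1.5, 2.1]
grip_width: 0.0178
grasp_force: 30.0
time_s: 20.08
tool_pos: [0.443, 0.311, 0.1953]
tool_rot: [-179.8, -0.1, -4.9]
force: [0.5, -0.7, 0.6]
grip_width: 0.0349
grasp_force: 0.0
at [0.443  0.311  0.1953] [-1.7984e+02 -1.3000e-01 -4.8500e+00] shift tool [0.1369 0.6231 0.1629] rv [-0.0027 -0.0022 -0.    ]
at [0.443  0.311  0.1953] [-1.7984e+02 -1.3000e-01 -4.8500e+00] shift tool [0.1369 0.5791 0.163 ] rv [-0.0027 -0.0022 -0.    ]
```

16 rows of (0.00856, 0.0389) to stick_3.

```bash
python3 -m jog '[[0.0086,0.0389,0,0,0,0,0.036],[0.0086,0.0389,0,0,0,0,0.036],[0.0086,0.0389,0,0,0,0,0.036],[0.0086,0.0389,0,0,0,0,0.036],[0.0086,0.0389,0,0,0,0,0.036],[0.0086,0.0389,0,0,0,0,0.036],[0.0086,0.0389,0,0,0,0,0.036],[0.0086,0.0389,0,0,0,0,0.036]]' >/dev/null;python3 -m jog '[[0.0086,0.0389,0,0,0,0,0.036],[0.0086,0.0389,0,0,0,0,0.036],[0.0086,0.0389,0,0,0,0,0.036],[0.0086,0.0389,0,0,0,0,0.036],[0.0086,0.0389,0,0,0,0,0.036],[0.0086,0.0389,0,0,0,0,0.036],[0.0086,0.0389,0,0,0,0,0.036],[0.0086,0.0389,0,0,0,0,0.036],[0,0,0,0,0,0,0.036],[0,0,0,0,0,0,0.036]]'
python3 - <<'E'
from rk import *
rack();p=np.load('mould.npy');go(frame_pt(p,(.022,0,.031)),-4.85)
E
```

```text
time_s: 21.58
tool_pos: [0.5262, -0.3239, 0.1915]
tool_rot: [-179.9, 0.1, -5.1]
force: [-0.4, 1.1, 0.4]
grip_width: 0.0359
grasp_force: 0.0
rack rect ((168.04638671875, 216.52603149414062), (54.46209716796875, 35.38846969604492), 2.726310968399048)
at [ 0.527  -0.3212  0.1918] [-1.798e+02  9.000e-02 -4.870e+00] shift tool [0.0003 0.0004 0.1608] rv [-0.0034  0.0015 -0.0003]
```

```bash
python3 -m jog '[[0,0,0.03,-0.003,0,0,0.036],[0,0,0.04,0,0,0,0.036],[0,0,0.04,0,0,0,0.036],[0,0,0.03,0,0,0,0.036],[0,0,0.012,0,0,0,0.036],[0,0,0.01,0,0,0,0.036],[0,0,0,0,0,0,0.036],[0,0,0,0,0,0,0.036]]';python3 -m jog '[[0,0,0,0,0,0,0.005],[0,0,0,0,0,0,0.005],[0,0,0,0,0,0,0.005],[0,0,0,0,0,0,0.005],[0,0,0,0,0,0,0.005]]'
python3 - <<'E'
from h import *
r=np.load('rack.npy');t=frame_pt(r,(-.022,0,.2));go(t,-4.85)
E
```

```text
time_s: 22.3
tool_pos: [0.529, -0.3211, 0.0325]
tool_rot: [179.9, -0.1, -4.7]
force: [-0.7, -0.2, 0.5]
grip_width: 0.036
grasp_force: 0.0
time_s: 22.72
tool_pos: [0.5282, -0.3211, 0.0318]
tool_rot: [179.9, -0.1, -4.8]
force: [-1.4, 1.1, 4.2]
grip_width: 0.0172
grasp_force: 30.0
at [ 0.5282 -0.3211  0.0318] [ 1.7993e+02 -8.0000e-02 -4.8100e+00] shift tool [-0.1362 -0.5788 -0.1691] rv [ 0.0012 -0.0014  0.0007]
```

```bash
python3 -m jog '[[0,0,-0.01,0,0,0,0.005],[0,0,-0.02,0,0,0,0.005],[0,0,-0.03,0,0,0,0.005],[0,0,-0.04,0,0,0,0.005],[0,0,-0.04,0,0,0,0.005],[0,0,-0.029,0,0,0,0.005],[0,0,0,0,0,0,0.005]]';python3 -m jog '[[-0.0091,-0.0386,0,0,0,0,0.005],[-0.0091,-0.0386,0,0,0,0,0.005],[-0.0091,-0.0386,0,0,0,0,0.005],[-0.0091,-0.0386,0,0,0,0,0.005],[-0.0091,-0.0386,0,0,0,0,0.005],[-0.0091,-0.0386,0,0,0,0,0.005],[-0.0091,-0.0386,0,0,0,0,0.005],[-0.0091,-0.0386,0,0,0,0,0.005]]';python3 -m jog '[[-0.0091,-0.0386,0,0,0,0,0.005],[-0.0091,-0.0386,0,0,0,0,0.005],[-0.0091,-0.0386,0,0,0,0,0.005],[-0.0091,-0.0386,0,0,0,0,0.005],[-0.0091,-0.0386,0,0,0,0,0.005],[-0.0091,-0.0386,0,0,0,0,0.005],[-0.0091,-0.0386,0,0,0,0,0.005],[0,0,0,0,0,0,0.005],[0,0,0,0,0,0,0.005],[0,0,0,0,0,0,0.005]]'
python3 -c "
from h import *
snap('wrist','pics/w7',s=1.5);r=np.load('rack.npy');go(frame_pt(r,(-.022,0,.035)),-3)"
```

```text
time_s: 23.3
tool_pos: [0.531, -0.3232, 0.2088]
tool_rot: [179.6, -0.7, -4.8]
force: [1.4, -1.0, 1.1]
grip_width: 0.018
grasp_force: 30.0
time_s: 23.97
tool_pos: [0.48, -0.0057, 0.1995]
tool_rot: [179.9, -0.0, -4.8]
force: [-0.0, 0.4, -0.9]
grip_width: 0.0179
grasp_force: 30.0
time_s: 24.8
tool_pos: [0.4401, 0.2666, 0.1988]
tool_rot: [179.9, 0.0, -4.8]
force: [0.2, -0.7, -0.5]
grip_width: 0.0176
grasp_force: 30.0
at [0.4405 0.2658 0.1988] [179.85  -0.    -4.92] shift tool [ 1.000e-04 -2.000e-03  1.638e-01] rv [ 0.0026  0.     -0.0334]
```

View pics/w7.png

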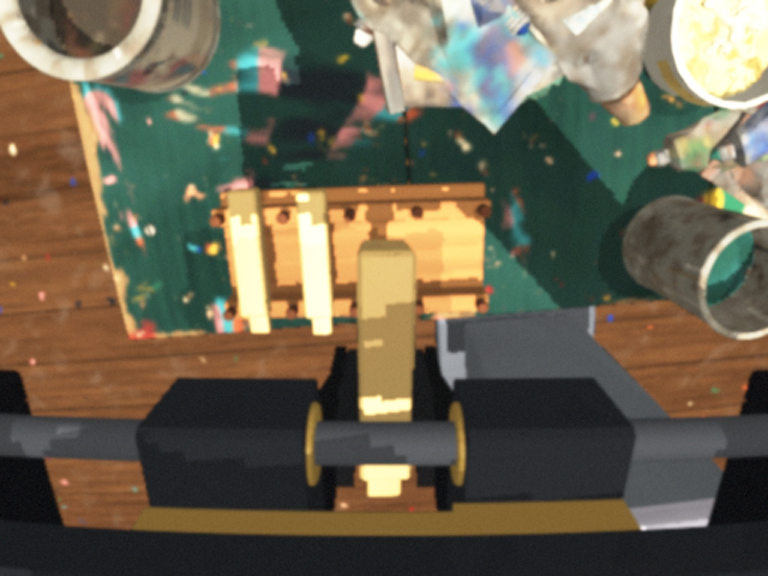

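```bash
python3 -m jog '[[0,-0.001,0.03,0.003,0,-0.033,0.005],[0,0,0.04,0,0,0,0.005],[0,0,0.04,0,0,0,0.005],[0,0,0.03,0,0,0,0.005],[0,0,0.014,0,0,0,0.005],[0,0,0.006,0,0,0,0.005],[0,0,0.004,0,0,0,0.005],[0,0,0,0,0,0,0.005],[0,0,0,0,0,0,0.005]]';python3 -m jog '[[0,0.001,0.001,0,0,0,0.005],[0,0,0.0,0,0,0,0.005],[0,0,0,0,0,0,0.005]]'
```

```text
time_s: 25.6
tool_pos: [0.4415, 0.2686, 0.0363]
tool_rot: [-179.9, -0.1, -3.0]
force: [-0.6, -0.3, -0.5]
grip_width: 0.0172
grasp_force: 30.0
time_s: 25.85
tool_pos: [0.4408, 0.2678, 0.0349]
tool_rot: [-179.9, -0.1, -2.9]
force: [-1.0, 0.0, 0.2]
grip_width: 0.0173
grasp_force: 30.0
```

```bash
python3 -m jog '[[0,0,0.001,0,0,0,0.032],[0,0,0,0,0,0,0.032],[0,0,0,0,0,0,0.032],[0,0,0,0,0,0,0.032],[0,0,-0.01,0,0,0,0.032],[0,0,-0.03,0,0,0,0.032],[0,0,-0.04,0,0,0,0.032],[0,0,-0.04,0,0,0,0.032],[0,0,-0.04,0,0,0,0.032],[0,0,0,0,0,0,0.032],[0,0,0,0,0,0.033,0.036],[0,0,0,0,0,0,0.036]]'
python3 - <<'E'
from h import *
p=np.load('mould.npy')
go(frame_pt(p,(.066,0,.031)),-4.85)
E
```

```text
time_s: 26.85
tool_pos: [0.4406, 0.2676, 0.1946]
tool_rot: [-179.8, -0.1, -4.9]
force: [-0.8, 1.0, 0.0]
grip_width: 0.0352
grasp_force: 0.0
at [0.4406 0.2676 0.1946] [-1.7985e+02 -1.4000e-01 -4.8500e+00] shift tool [0.1356 0.5357 0.1625] rv [-0.0026 -0.0025 -0.0001]
```

14 rows of (0.0097, 0.0383).

```bash
python3 -m jog '[[0.0097,0.0383,0,0,0,0,0.036],[0.0097,0.0383,0,0,0,0,0.036],[0.0097,0.0383,0,0,0,0,0.036],[0.0097,0.0383,0,0,0,0,0.036],[0.0097,0.0383,0,0,0,0,0.036],[0.0097,0.0383,0,0,0,0,0.036],[0.0097,0.0383,0,0,0,0,0.036]]' >/dev/null;python3 -m jog '[[0.0097,0.0383,0,0,0,0,0.036],[0.0097,0.0383,0,0,0,0,0.036],[0.0097,0.0383,0,0,0,0,0.036],[0.0097,0.0383,0,0,0,0,0.036],[0.0097,0.0383,0,0,0,0,0.036],[0.0097,0.0383,0,0,0,0,0.036],[0.0097,0.0383,0,0,0,0,0.036],[0,0,0,0,0,0,0.036],[0,0,0,0,0,0,0.036]]'
python3 - <<'E'
from rk import *
rack();p=np.load('mould.npy');go(frame_pt(p,(.066,0,.031)),-4.85)
E
```

```text
time_s: 28.18
tool_pos: [0.5293, -0.2811, 0.191]
tool_rot: [-179.9, 0.1, -5.1]
force: [0.3, 0.8, 0.3]
grip_width: 0.0363
grasp_force: 0.0
rack rect ((168.0213165283203, 216.83941650390625), (54.32657241821289, 35.271976470947266), 1.847610354423523)
at [ 0.53   -0.2785  0.1912] [-1.7981e+02  8.0000e-02 -4.8600e+00] shift tool [ 0.0009 -0.0008  0.1602] rv [-0.0032  0.0014 -0.0002]
```

```bash
python3 -m jog '[[0,0,0.03,-0.003,0,0,0.036],[0,0,0.04,0,0,0,0.036],[0,0,0.04,0,0,0,0.036],[0,0,0.03,0,0,0,0.036],[0,0,0.012,0,0,0,0.036],[0,0,0.01,0,0,0,0.036],[0,0,0,0,0,0,0.036],[0,0,0,0,0,0,0.036]]';python3 -m jog '[[0,0,0,0,0,0,0.005],[0,0,0,0,0,0,0.005],[0,0,0,0,0,0,0.005],[0,0,0,0,0,0,0.005],[0,0,0,0,0,0,0.005]]'
python3 - <<'E'
from h import *
r=np.load('rack.npy');t=frame_pt(r,(-.066,0,.2));go(t,-4.85)
E
```

```text
time_s: 28.9
tool_pos: [0.532, -0.2781, 0.0317]
tool_rot: [179.9, -0.2, -4.7]
force: [-0.0, -0.5, 0.3]
grip_width: 0.0358
grasp_force: 0.0
time_s: 29.32
tool_pos: [0.5312, -0.2772, 0.0308]
tool_rot: [-180.0, -0.1, -4.8]
force: [0.4, 3.3, 3.0]
grip_width: 0.0172
grasp_force: 30.0
at [ 0.5312 -0.2772  0.0308] [-1.7999e+02 -5.0000e-02 -4.7800e+00] shift tool [-0.1339 -0.4911 -0.1692] rv [-0.0002 -0.0009  0.0012]
```

```bash
python3 -m jog '[[0,0,-0.01,0,0,0,0.005],[0,0,-0.02,0,0,0,0.005],[0,0,-0.03,0,0,0,0.005],[0,0,-0.04,0,0,0,0.005],[0,0,-0.04,0,0,0,0.005],[0,0,-0.03,0,0,0,0.005],[0,0,0,0,0,0,0.005]]';python3 -m jog '[[-0.0103,-0.0378,0,0,0,0,0.005],[-0.0103,-0.0378,0,0,0,0,0.005],[-0.0103,-0.0378,0,0,0,0,0.005],[-0.0103,-0.0378,0,0,0,0,0.005],[-0.0103,-0.0378,0,0,0,0,0.005],[-0.0103,-0.0378,0,0,0,0,0.005],[-0.0103,-0.0378,0,0,0,0,0.005]]';python3 -m jog '[[-0.0103,-0.0378,0,0,0,0,0.005],[-0.0103,-0.0378,0,0,0,0,0.005],[-0.0103,-0.0378,0,0,0,0,0.005],[-0.0103,-0.0378,0,0,0,0,0.005],[-0.0103,-0.0378,0,0,0,0,0.005],[-0.0103,-0.0378,0,0,0,0,0.005],[0,0,0,0,0,0,0.005],[0,0,0,0,0,0,0.005],[0,0,0,0,0,0,0.005]]'
python3 -c "
from h import *
snap('wrist','pics/w8',s=1.5);r=np.load('rack.npy');go(frame_pt(r,(-.066,0,.034)),-3)"
```

```text
time_s: 29.9
tool_pos: [0.534, -0.281, 0.2091]
tool_rot: [179.6, -0.7, -4.9]
force: [0.6, -0.7, -0.4]
grip_width: 0.0179
grasp_force: 30.0
time_s: 30.48
tool_pos: [0.48, -0.0077, 0.2]
tool_rot: [179.9, -0.0, -4.9]
force: [0.7, -0.0, 0.5]
grip_width: 0.0177
grasp_force: 30.0
time_s: 31.23
tool_pos: [0.4386, 0.2215, 0.1994]
tool_rot: [179.9, -0.0, -4.8]
force: [-0.2, -0.2, -1.2]
grip_width: 0.0176
grasp_force: 30.0
at [0.4388 0.2208 0.1993] [ 1.7986e+02 -2.0000e-02 -4.9300e+00] shift tool [-0.0006 -0.0029  0.1653] rv [ 0.0025 -0.0002 -0.0337]
```

View pics/w8.png

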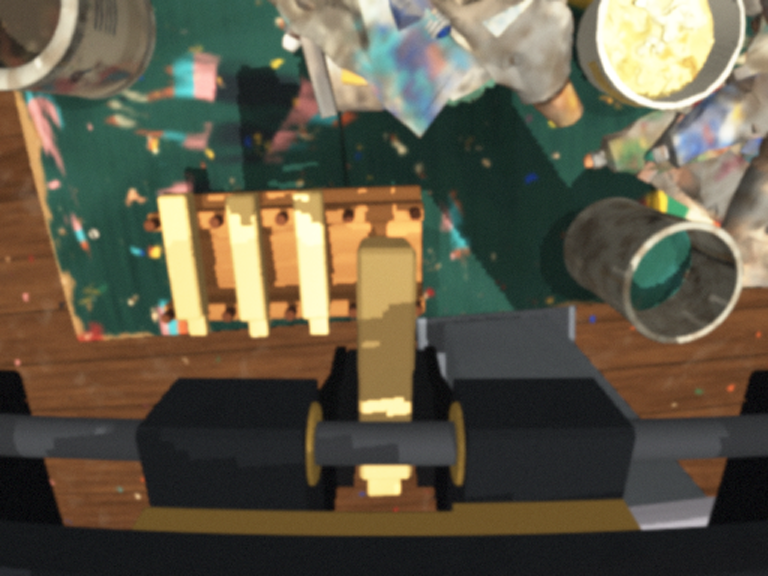

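```bash
python3 -m jog '[[0,-0.0025,0.03,0.003,0,-0.033,0.005],[0,0,0.04,0,0,0,0.005],[0,0,0.04,0,0,0,0.005],[0,0,0.03,0,0,0,0.005],[0,0,0.014,0,0,0,0.005],[0,0,0.006,0,0,0,0.005],[0,0,0.004,0,0,0,0.005],[0,0,0,0,0,0,0.005],[0,0,0,0,0,0,0.005]]';python3 -m jog '[[0,0.001,0.002,0,0,0,0.005],[0,0,0.0,0,0,0,0.005],[0,0,0,0,0,0,0.005]]'
```

```text
time_s: 32.03
tool_pos: [0.4398, 0.2252, 0.0367]
tool_rot: [-179.9, -0.1, -3.0]
force: [-0.4, 0.1, -1.2]
grip_width: 0.0173
grasp_force: 30.0
time_s: 32.28
tool_pos: [0.439, 0.2244, 0.0342]
tool_rot: [-179.9, -0.1, -2.9]
force: [0.3, 0.1, -0.5]
grip_width: 0.0175
grasp_force: 30.0
```

```bash
python3 -m jog '[[0,0,0.001,0,0,0,0.032],[0,0,0,0,0,0,0.032],[0,0,0,0,0,0,0.032],[0,0,0,0,0,0,0.032],[0,0,-0.01,0,0,0,0.032],[0,0,-0.03,0,0,0,0.032],[0,0,-0.04,0,0,0,0.032],[0,0,-0.04,0,0,0,0.032],[0,0,-0.04,0,0,0,0.032],[0,0,0,0,0,0,0.032],[0,0,0,0,0,0.033,0.036],[0,0,0,0,0,0,0.036]]'
python3 -c "
from h import *
snap('wrist','pics/w9',s=1.5)"
python3 -m jog '[[0.0076,0.0355,0,0,0,0,0.06],[0.0076,0.0355,0,0,0,0,0.06],[0.0076,0.0355,0,0,0,0,0.06],[0.0076,0.0355,0,0,0,0,0.06],[0.0076,0.0355,0,0,0,0,0.06],[0.0076,0.0355,0,0,0,0,0.06],[0.0076,0.0355,0,0,0,0,0.06],[0.0076,0.0355,0,0,0,0,0.06],[0.0076,0.0355,0,0,0,0,0.06]]' >/dev/null; python3 -m jog '[[-0.0012,0.0371,0,0,0,0,0.06],[-0.0012,0.0371,0,0,0,0,0.06],[-0.0012,0.0371,0,0,0,0,0.06],[-0.0012,0.0371,0,0,0,0,0.06],[-0.0012,0.0371,0,0,0,0,0.06],[-0.0012,0.0371,0,0,0,0,0.06],[-0.0012,0.0371,0,0,0,0,0.06],[0,0,0,0,0,0.12,0.06]]'; python3 -m jog '[[0,0,0,0,0,0.12,0.06],[0,0,0,0,0,0.12,0.06],[0,0,0,0,0,0.12,0.06],[0,0,0,0,0,0.12,0.06],[0,0,0,0,0,0.12,0.06],[0,0,0,0,0,0.12,0.06],[0,0,0,0,0,0.12,0.06],[0,0,0,0,0,0.12,0.06],[0,0,0,0,0,0.12,0.06],[0,0,0,0,0,0.12,0.06],[0,0,0,0,0,0.12,0.06],[0,0,0,0,0,0.12,0.06]]'
python3 - <<'E'
from rk import *
rack();go((.4277,-.358,.058),-94.8)
E
```

```text
time_s: 33.28
tool_pos: [0.4389, 0.2243, 0.194]
tool_rot: [-179.9, -0.1, -4.9]
force: [0.5, -1.0, -0.1]
grip_width: 0.035
grasp_force: 0.0
time_s: 34.75
tool_pos: [0.4455, -0.3669, 0.1904]
tool_rot: [179.9, 0.1, -12.2]
force: [-0.6, 0.2, 1.1]
grip_width: 0.0597
grasp_force: 0.0
time_s: 35.75
tool_pos: [0.4494, -0.3577, 0.1908]
tool_rot: [179.9, 0.2, -94.5]
force: [0.4, 0.1, 0.1]
grip_width: 0.0598
grasp_force: 0.0
rack rect ((174.0, 219.0), (32.0, 54.0), 90.0)
at [ 0.4493 -0.3578  0.1907] [ 1.7992e+02  1.6000e-01 -9.4780e+01] shift tool [0.0024 0.0213 0.1327] rv [0.0014 0.0027 0.0004]
```

View pics/w9.png

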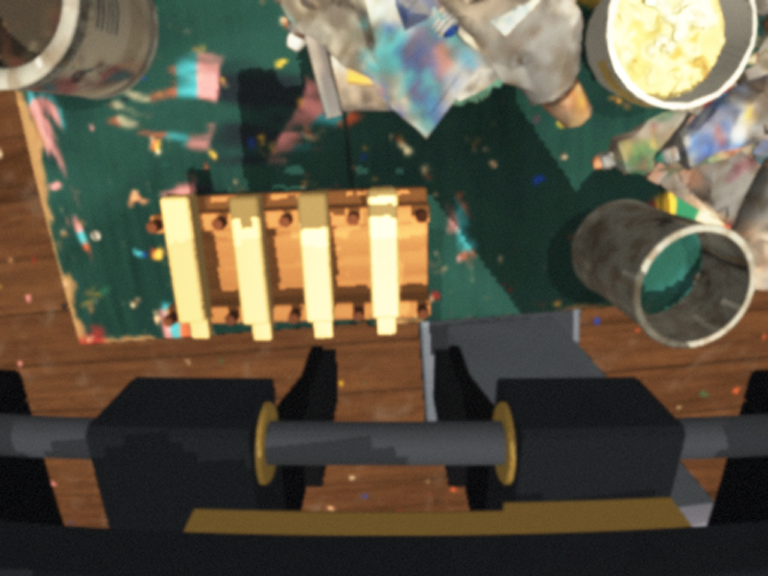

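```bash
python3 -m jog '[[0.002,0.021,0,0,0,0,0.06],[0,0,0.04,0,0,0,0.06],[0,0,0.04,0,0,0,0.06],[0,0,0.03,0,0,0,0.06],[0,0,0.022,0,0,0,0.06],[0,0,0,0,0,0,0.06],[0,0,0,0,0,0,0.01],[0,0,0,0,0,0,0.01],[0,0,0,0,0,0,0.01],[0,0,0,0,0,0,0.01],[0,0,0,0,0,0,0.01],[0,0,0,0,0,0,0.01]]' 20; python3 -m jog '[[0,-0.004,0,0,0,0,0.01],[0,-0.004,0,0,0,0,0.01],[0,-0.004,0,0,0,0,0.01],[0,-0.004,0,0,0,0,0.01],[0,-0.003,0,0,0,0,0.01],[0,0,0,0,0,0,0.01],[0,0,0,0,0,0,0.01]]'; python3 -m jog '[[0,-0.0015,0,0,0,0,0.01],[0,-0.0015,0,0,0,0,0.01],[0,0,0,0,0,0,0.01],[0,0,0,0,0,0,0.01]]'
```

```text
time_s: 36.8
tool_pos: [0.4291, -0.3587, 0.0605]
tool_rot: [-179.9, 0.1, -94.2]
force: [0.2, -0.0, -0.2]
grip_width: 0.0279
grasp_force: 0.0
time_s: 37.38
tool_pos: [0.448, -0.3606, 0.0601]
tool_rot: [-179.9, 0.0, -94.2]
force: [-2.4, -0.9, 4.9]
grip_width: 0.0224
grasp_force: 20.0
time_s: 37.72
tool_pos: [0.4494, -0.3607, 0.0601]
tool_rot: [179.9, 0.1, -94.2]
force: [-6.1, -0.7, 7.4]
grip_width: 0.0222
grasp_force: 20.0
```

```bash
python3 -m jog '[[0,-0.002,0,0,0,0,0.01],[0,-0.001,0,0,0,0,0.01],[0,0,0,0,0,0,0.01],[0,0,0,0,0,0,0.01]]'
```

```text
time_s: 38.05
tool_pos: [0.4493, -0.3607, 0.06]
tool_rot: [179.6, 0.2, -94.3]
force: [-12.8, 1.6, 12.6]
grip_width: 0.0225
grasp_force: 20.0
```

```bash
python3 -m jog '[[0,0.003,0,0,0,0,0.06],[0,0,0,0,0,0,0.06],[0,0,0,0,0,0,0.06],[0,0,0,0,0,0,0.06],[0,0,-0.03,0,0,0,0.06],[0,0,-0.04,0,0,0,0.06],[0,0,-0.04,0,0,0,0.06],[0,0,-0.03,0,0,0,0.06],[0,0,0,0,0,-0.084,0]]'; python3 -m jog '[[0,0,0,0,0,-0.12,0],[0,0,0,0,0,-0.12,0],[0,0,0,0,0,-0.12,0],[0,0,0,0,0,-0.12,0],[0,0,0,0,0,-0.12,0],[0,0,0,0,0,-0.12,0],[0,0,0,0,0,-0.12,0],[0,0,0,0,0,-0.12,0],[0,0,0,0,0,-0.12,0],[0,0,0,0,0,-0.12,0],[0,0,0,0,0,-0.12,0],[0,0,0,0,0,-0.12,0]]';python3 -m jog '[[-0.0082,-0.0384,0,0,0,0,0],[-0.0082,-0.0384,0,0,0,0,0],[-0.0082,-0.0384,0,0,0,0,0],[-0.0082,-0.0384,0,0,0,0,0],[-0.0082,-0.0384,0,0,0,0,0],[-0.0082,-0.0384,0,0,0,0,0],[0,0,0,0,0,0,0],[0,0,0,0,0,0,0],[0,0,0,0,0,0,0]]'
python3 - <<'E'
from rk import *
snap('wrist','pics/w10',s=1.5);go((.429,-.126,.105),-7.2)
E
```

```text
time_s: 38.8
tool_pos: [0.4545, -0.3624, 0.2074]
tool_rot: [-179.4, -0.3, -89.3]
force: [1.1, -1.0, 1.2]
grip_width: 0.0571
grasp_force: 0.0
time_s: 39.8
tool_pos: [0.4512, -0.3598, 0.1992]
tool_rot: [-179.9, -0.0, -6.5]
force: [0.2, 1.0, 0.0]
grip_width: 0.0005
grasp_force: 0.0
time_s: 40.55
tool_pos: [0.4296, -0.1258, 0.2]
tool_rot: [-179.9, -0.0, -6.8]
force: [-0.4, -1.0, -0.0]
grip_width: 0.0007
grasp_force: 0.0
at [ 0.4295 -0.1265  0.2   ] [-1.7991e+02 -3.0000e-02 -6.9300e+00] shift tool [-0.0006 -0.0003  0.095 ] rv [-0.0015 -0.0005  0.0048]
```

View pics/w10.png

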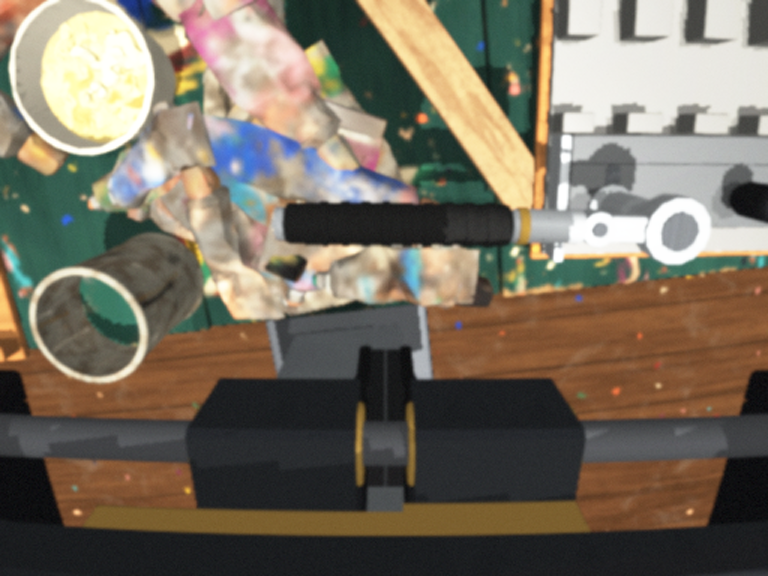

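```bash
python3 - <<'E'
from h import *
import pickle
c=pickle.load(open('pics/w10.pkl','rb'))
a=p2w(c,(679/1.5,230/1.5),.13);g1=p2w(c,(285/1.5,223/1.5),.122);g2=p2w(c,(514/1.5,225/1.5),.122)
print(a,g1,g2,(g1+g2)/2,np.hypot(*((g1+g2)/2-a)[:2]));d=g1-g2;print(np.degrees(np.arctan2(d[1],d[0])))
print(frame_pt(np.load('mould.npy'),(.062,.08,.122)))
E
```

```text
[ 0.45261957 -0.27202646  0.13      ] [ 0.47644857 -0.08224394  0.122     ] [ 0.46227439 -0.19298325  0.122     ] [ 0.46936148 -0.1376136   0.122     ] 0.13545149855858193
82.70603405391921
[ 0.45072838 -0.2744582   0.122     ]
```

```bash
python3 -m jog '[[0,0.006,0.03,0,0,0,0],[0,0,0.03,0,0,0,0],[0,0,0.03,0,0,0,0],[0,0,0.006,0,0,0,0],[0.008,0,0,0,0,0,0],[0.006,0,0,0,0,0,0],[0,0,0,0,0,0,0],[0,0,0,0,0,0,0]]' 20; python3 -m jog '[[0.003,0,0,0,0,0,0],[0.003,0,0,0,0,0,0],[0.003,0,0,0,0,0,0],[0,0,0,0,0,0,0],[0,0,0,0,0,0,0]]'
```

```text
time_s: 41.27
tool_pos: [0.4445, -0.1336, 0.1058]
tool_rot: [-179.9, -0.2, -6.9]
force: [0.5, -0.6, -0.7]
grip_width: 0.0005
grasp_force: 0.0
time_s: 41.68
tool_pos: [0.4503, -0.1341, 0.1041]
tool_rot: [-179.9, 0.1, -6.9]
force: [-5.1, 0.1, 3.9]
grip_width: 0.0006
grasp_force: 2.6
```

```bash
python3 -m jog '[[0.0057,-0.0007,0,0,0,0.04,0],[0.0057,-0.0007,0,0,0,0.04,0],[0.0057,-0.0007,0,0,0,0.04,0],[0.0057,-0.0007,0,0,0,0.04,0],[0,0,0,0,0,0,0]]'; python3 -m jog '[[0.0057,-0.0007,0,0,0,0.04,0],[0.0057,-0.0007,0,0,0,0.04,0],[0.0057,-0.0007,0,0,0,0.04,0],[0,0,0,0,0,0,0]]'; python3 -m jog '[[0.0057,-0.0007,0,0,0,0.04,0],[0.0057,-0.0007,0,0,0,0.04,0],[0,0,0,0,0,0,0]]'
```

```text
time_s: 42.1
tool_pos: [0.4734, -0.1357, 0.1038]
tool_rot: [-179.9, 0.2, -16.2]
force: [-4.8, 0.3, 2.9]
grip_width: 0.0003
grasp_force: 2.1
time_s: 42.43
tool_pos: [0.4898, -0.1391, 0.1037]
tool_rot: [-180.0, 0.2, -23.0]
force: [-5.7, 0.0, 3.1]
grip_width: 0.0004
grasp_force: 2.5
time_s: 42.68
tool_pos: [0.5004, -0.1425, 0.1036]
tool_rot: [180.0, 0.3, -27.6]
force: [-6.7, 1.4, 4.1]
grip_width: 0.0004
grasp_force: 2.8
```

```bash
for i in 1; do python3 -m jog '[[0.0057,-0.0007,0,0,0,0.04,0],[0.0057,-0.0007,0,0,0,0.04,0],[0,0,0,0,0,0,0]]'; done; python3 -m jog '[[0.0057,-0.0007,0,0,0,0.04,0],[0.0057,-0.0007,0,0,0,0.04,0],[0,0,0,0,0,0,0]]';python3 -m jog '[[0.0057,-0.0007,0,0,0,0.04,0],[0.0057,-0.0007,0,0,0,0.04,0],[0,0,0,0,0,0,0]]'
```

```text
time_s: 42.93
tool_pos: [0.5107, -0.1466, 0.1034]
tool_rot: [180.0, 0.3, -32.2]
force: [-6.5, 0.5, 2.9]
grip_width: 0.0004
grasp_force: 2.9
time_s: 43.18
tool_pos: [0.5207, -0.1515, 0.1032]
tool_rot: [179.9, 0.4, -36.8]
force: [-7.0, 1.2, 3.0]
grip_width: 0.0004
grasp_force: 3.2
time_s: 43.43
tool_pos: [0.5301, -0.157, 0.103]
tool_rot: [179.9, 0.4, -41.4]
force: [-9.5, 2.8, 5.0]
grip_width: 0.0002
grasp_force: 4.5
```

```bash
python3 -m jog '[[0.0057,-0.0007,0,0,0,0.04,0],[0.0057,-0.0007,0,0,0,0.04,0],[0,0,0,0,0,0,0]]';python3 -m jog '[[0.0057,-0.0007,0,0,0,0.04,0],[0.0057,-0.0007,0,0,0,0.04,0],[0,0,0,0,0,0,0]]'
python3 - <<'E'
from rk import *
snap('wrist','pics/w11',s=1.5)
E
```

```text
time_s: 43.68
tool_pos: [0.5392, -0.1632, 0.1029]
tool_rot: [179.9, 0.5, -46.0]
force: [-9.9, 3.5, 4.3]
grip_width: 0.0001
grasp_force: 4.6
time_s: 43.93
tool_pos: [0.5479, -0.1702, 0.1027]
tool_rot: [179.8, 0.5, -50.5]
force: [-9.7, 4.1, 3.9]
grip_width: 0.0005
grasp_force: 4.6
```

View pics/w11.png

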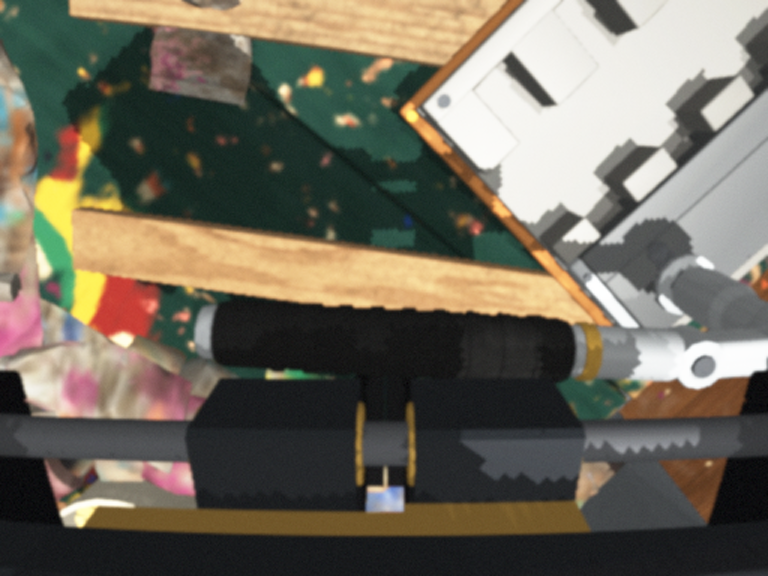

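```bash
python3 -m jog '[[0.0057,-0.0007,0,0,0,0.04,0],[0,0,0,0,0,0,0]]';python3 -m jog '[[0.004,-0.0005,0,0,0,0.02,0],[0,0,0,0,0,0,0]]'
python3 - <<'E'
from h import *
import pickle
c=snap('wrist','pics/w12',s=1.5)
c0=pickle.load(open('pics/w11.pkl','rb'))
W=lambda u,v:p2w(c0,(u/1.5,v/1.5),.122)[:2]
a=np.array([.4517,-.2733]);g1=W(205,332);g2=W(590,350);j=W(703,365)
ang=lambda d:np.degrees(np.arctan2(d[1],d[0]))
print(g1,g2,j,np.hypot(*(j-a)),'grip',ang(g1-g2),'head',ang(j-a),'fold rad',np.radians(ang(j-a)-ang(g1-g2)),'screw turn',np.radians(82.7-ang(j-a)))
E
```

```text
time_s: 44.15
tool_pos: [0.552, -0.1736, 0.1026]
tool_rot: [179.8, 0.5, -52.8]
force: [-9.5, 5.1, 3.2]
grip_width: 0.0005
grasp_force: 4.6
time_s: 44.32
tool_pos: [0.5547, -0.1761, 0.1025]
tool_rot: [179.8, 0.5, -53.9]
force: [-9.7, 5.5, 3.1]
grip_width: 0.0002
grasp_force: 4.7
[ 0.60721551 -0.15373328] [ 0.50973439 -0.22563331] [ 0.47535951 -0.24614564] 0.036015715634881804 grip 36.411707811456246 head 48.934464234113875 fold rad 0.21856333100064226 screw turn 0.5893197728146181
```

View pics/w12.png

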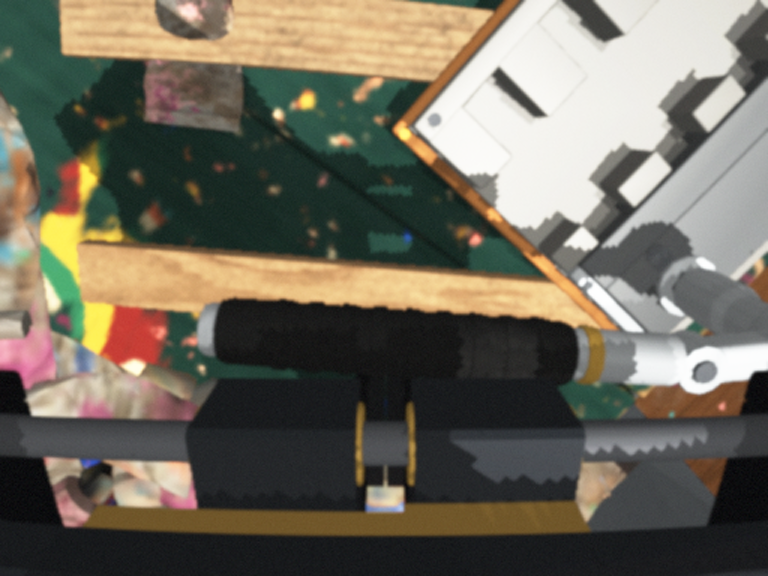

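```bash
python3 -m jog '[[-0.005,0,0,0,0,0,0],[-0.005,0,0,0,0,0,0],[-0.007,0,0,0,0,0,0],[-0.01,0,0,0,0,0,0],[-0.015,0,0,0,0,0,0],[-0.02,0,0,0,0,0,0],[-0.02,0,0,0,0,0,0],[0,0,-0.03,0,0,0,0],[0,0,-0.04,0,0,0,0],[0,0,-0.04,0,0,0,0],[0,0,0,0,0,0,0],[0,0,0,0,0,0,0]]'
python3 - <<'E'
from rk import *
im=rack();cv2.imwrite('pics/top_end.png',im)
c=env.get_calibration('top');hsv=cv2.cvtColor(im,cv2.COLOR_BGR2HSV)
r=np.load('rack.npy')
# expected vs seen stick blobs
for x in(.066,.022,-.022,-.066):print(w2p(c,frame_pt(r,(x,0,.05))).round(1),end=' ')
print(hsv[216,120:215:2].tolist())
# handle straightness in wrist view
wc=snap('wrist','pics/w13');print(w2p(wc,[[.4517,-.2733,.13]]))
E
```

```text
time_s: 45.37
tool_pos: [0.5124, -0.1123, 0.2175]
tool_rot: [-179.6, -0.3, -53.8]
force: [-0.8, 0.5, -1.0]
grip_width: 0.0004
grasp_force: 0.0
rack rect ((174.0, 219.0), (32.0, 54.0), 90.0)
[[138.7 214.3]] [[153.7 214.7]] [[168.7 215.1]] [[183.8 215.5]] [[79, 96, 88], [79, 94, 84], [79, 90, 82], [79, 100, 87], [79, 95, 86], [78, 94, 87], [76, 81, 91], [77, 84, 91], [79, 99, 90], [29, 63, 110], [19, 136, 241], [29, 68, 247], [29, 59, 247], [29, 65, 247], [18, 128, 152], [14, 153, 177], [17, 146, 242], [17, 145, 242], [24, 105, 246], [29, 54, 247], [29, 53, 247], [21, 119, 227], [14, 148, 162], [17, 146, 242], [18, 144, 243], [21, 127, 245], [29, 52, 247], [29, 47, 247], [28, 78, 247], [15, 148, 171], [17, 144, 242], [18, 143, 244], [19, 141, 244], [28, 72, 247], [30, 41, 247], [29, 49, 247], [18, 129, 212], [18, 145, 243], [19, 141, 244], [19, 142, 245], [16, 147, 237], [75, 71, 112], [73, 42, 141], [76, 50, 153], [80, 84, 112], [79, 97, 103], [80, 95, 102], [79, 96, 101]]
[[453.53559695  75.12391612]]
```

```bash
python3 - <<'E'
from h import *
c=env.get_calibration('top')
for f in('pics/raw_top0.png','pics/top_end.png'):
    im=cv2.imread(f);hsv=cv2.cvtColor(im,cv2.COLOR_BGR2HSV)
    w=cv2.inRange(hsv,(8,35,120),(33,255,255));w[:190]=0;w[242:]=0;w[:,:120]=0;w[:,215:]=0
    w=cv2.morphologyEx(w,cv2.MORPH_OPEN,np.ones((3,3),np.uint8))
    q=max(cv2.findContours(w,0,1)[0],key=cv2.contourArea);rc=cv2.minAreaRect(q);ctr=p2w(c,rc[0],.03)
    print(f,'union',rc,ctr.round(4))
    s=cv2.inRange(hsv,(23,30,190),(33,112,255));s[:190]=0;s[242:]=0;s[:,:125]=0;s[:,210:]=0
    for k in cv2.findContours(s,0,1)[0]:
        if cv2.contourArea(k)>30: rc=cv2.minAreaRect(k);print(' stick',np.round(rc[0],1),np.round(rc[1],1),rc[2],p2w(c,rc[0],.05).round(4))
    if 'end' in f:
        o=cv2.inRange(hsv,(8,113,110),(22,255,255))[195:240,125:212]
        for i,row in enumerate(o): print(195+i,''.join('#' if v else ('s' if s[195+i,125+j] else '.') for j,v in enumerate(row)))
E
```

```text
pics/raw_top0.png union ((163.4981689453125, 219.560546875), (64.03121185302734, 41.61725997924805), 1.7357046604156494) [0.4279 0.2872 0.03  ]
pics/top_end.png union ((161.82330322265625, 220.95162963867188), (83.0461654663086, 39.23476028442383), 1.2730300426483154) [0.4239 0.2923 0.03  ]
 stick [188.2 219.5] [ 6.3 33.1] 2.2025980949401855 [0.4265 0.2106 0.05  ]
 stick [173.5 219.5] [ 5.9 33.1] 2.2906100749969482 [0.4276 0.2537 0.05  ]
 stick [158.7 219.4] [ 6.  33.1] 2.4895529747009277 [0.4289 0.2967 0.05  ]
 stick [143.8 217.9] [ 5.9 32.1] 2.6025619506835938 [0.4344 0.3404 0.05  ]
195 .......................................................................................
196 .......................................................................................
197 .......................................................................................
198 .##....................................................................................
199 ..#....................................................................................
200 ............................................
[... 2931 characters left out ...]
#sssss#########.ssss##########sssss##########...........
233 .......###....###sssss##########sssss#########.ssss##########sssss##########...........
234 .......###....####ssss##########sssss##########ssss##########sssss###########.......#..
235 .......###....#####..###########sssss##########ssss##########sss.s#####################
236 ####..###########################ssss#########.ssss.#########.ssss.####################
237 ##################################..#############..############...#####################
238 #######################################################################################
239 ##########################....#########################################################
```

```bash
python3 -c "
from cell import env
print(env.get_obs()['force'],env.sign_off())"
```

```text
the job is handed in; nothing more can be done
[ 0.26810717  0.92320874 -0.67086546] None
```

I handed the job in at about 45 s: all four sticks lie across the rack, the slide is pushed home against its stop, and the clamp screw is tightened (about 0.6 rad of turn) with the wrench clicked over and let go. The rack was knocked about 2 cm after the last stick went on; by the top camera the sticks moved with it and are still between the dowels. I did not confirm by picture that the handle sprung straight, and sign-off returned no verdict.

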